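# Weigh a strainer basket on the spring scale, then nest it

### The arm

A 6-joint arm with a two-finger parallel gripper is mounted at the origin on the work surface. World frame = base frame: x ahead of the robot, y to its left, z up, the work surface at z = 0. Lengths are in mm, angles in degrees, forces in N, time in s.
With the tool pointing down it reaches from about 350 to 850 mm from the base axis. Payload 8.1 kg.
Tool frame: the origin (TCP) lies midway between the tips of the shut fingers; the grasp point (between the pads) lies 19 mm behind it; z points along the fingers, y is the line along which they close (so a half turn about z gives the same grasp; the last joint's range is limited). The gripper opens to 85 mm and grips with 20 to 120 N. Pads are 22 mm wide; open, the fingers measure 114 mm over their backs; the gripper's body (76 mm by 85 mm) begins 54 mm behind the grasp point. The pads swing forward as they close: fully open they stand 13 mm farther back than shut.
Start: joints at [-74.622, 7.471, 85.268, -0, 87.261, -4.893], TCP at [207.899, -562.835, 231.292] pointing down, gripper open.
Joint ranges: [-169.43, 169.43], [-51.17, 129.36], [1.28, 143.12], [-76.62, 256.62], [0, 156.53], [-152.29, 152.29]. Speed limits (degrees/s): [136.94, 136.94, 159.86, 180, 180, 180].

### API

Orientations are given as [roll, pitch, yaw] about the fixed x, y, z axes, in that order (R = Rz(yaw) Ry(pitch) Rx(roll)).
In Python, from bench import sense, snapshot, order, finder gives the robot as it stands.
- The arm moves only by the tool send_rows, never from a script. Its argument "steps" is a list of rows, each a list of 2 entries, a list of its own where there are three numbers: the shift along the world's x, y, z in units of 30 mm (1.0 is 30 mm), then the turn, a rotation vector about the world's x, y, z in rad. In form: [[[dx, dy, dz], [wx, wy, wz]], ...]. A call has 1 to 10 rows; each row is the pose to reach, as a shift and turn from the pose commanded when the call began; what a row does not reach only later rows make up. A row lasts 1/8 s, in which the tool goes at most 62.5 mm and 10.7 degrees, less where a joint would pass 70% of its speed; a pose out of reach is approached as far as the arm can. A call with a gripper value outside its range is refused whole. "fingers" is the closure, from 0 (fully open) to 1 (shut), set as the call begins (left out, the last holds). The fingers move at their own pace and stop on an object; "squeeze" is the grip in N (left out, the last holds). Time passes only in rows, so rows that repeat a pose let the fingers close. It gives the time, the measured TCP pose, the force, the opening and the grip force at its end, in the units of the state.
- sense(): the state, without advancing time (a new reading comes with each control period).
- snapshot(name): name is "side" or "top"; returns a dict with "img" (400x640x3 uint8, red, green, blue), "K" (3x3 intrinsics, pixels), "pose" (4x4, takes a point from camera to world coordinates). Camera axes: x right, y up, looking along -z (the intrinsics and any distortion apply to the point x, -y, -z); pixel columns grow to the right and rows downward; lengths in mm; the calibration is good to about 2 mm. A picture is of the moment at which its call begins. There is no depth.
- order.hand_in(): hands the job in; it is judged then, once.
Trained networks look in the newest picture that a camera, given by its name, has taken for a name from the list of things; names that differ only in an ending like _2 or _b are one class to them, and where a whole thing is asked for, a point or a joint stands for the part that bears it (a point fixed in the world has none). Each returns a list of dicts, best first, with "confidence" (0 to 1); they miss things now and then, are a little off and sometimes report something else, mostly with a low value. They report only what shows in the picture. A call takes as long as a camera call. They do not tell look-alikes from the thing itself.
- finder.find_in(label, camera): "box" ([left, top, width, height] as shares, 0 to 1, of the picture: columns of its width, rows of its height, round what is visible of it).
- finder.trace(label, camera): "mask" (400x640 bool, what is visible of it) and "box" ([left, top, width, height] as shares, 0 to 1, of the picture: columns of its width, rows of its height, round what is visible of it).
- finder.pinpoint(label, camera): "at" ([column, row] as shares, 0 to 1, of the picture: columns of its width, rows of its height: a listed point, or the origin of a listed thing).
The state is a dict: "time": time; "joint_pos": joint angles; "qd": joint speeds; "joint_efforts": joint torques, N m; "tool_pos": TCP position; "tcp_rot": TCP orientation; "ft_force": force on the tool from outside, world axes, zero at the start; "wrist_torque": the same for the moment, N m; "finger_gap": finger opening in mm; "grip_force": force on a finger pad.
Only numpy, scipy, OpenCV 4.12 (cv2) and the standard library are available. Lean on these libraries where they do the work, as an engineer would, in place of code of your own. Each camera call takes 0.05 s, during which the arm holds its last target. There are 200 camera calls.

### The job

Hang the bronze strainer basket by its bail on the hook of the spring scale, let go and let it hang free until it has stopped moving for at least a second, so that its weight can be read. Then take it off the hook and nest it upright and fully home in the green cup, its flange flush on the cup's rim, and let go. Lower it gently both times, leave the cup standing where it is, do not bump the standing pipe, and leave the meter body, gauge, glass dome and nut where they are.

Things in the scene. Friction and masses are not known exactly. Their poses are not given: they have to be found in the camera images.
- basket: Loose bronze tapered strainer basket, 0.3 to 0.56 kg, upright. Origin: centre of its underside, z up its axis. Outer radius 34 mm at the bottom, 46 mm at 80 mm height; flat flange of radius 58 mm from z = 80 to 85 mm. A rigid bail arches over it and a red handle leans out on its -x side. Centre of mass 50 mm up, 4 mm to -x of the axis, so it hangs about 2 degrees off upright.
- handle (a point): Point on the basket's red handle, at (-78, 0, 126) mm in the basket's frame, axes as the basket's. The handle is a flat bar 12 mm thick along y (grip across this), 24 mm wide, leaning 35 degrees outward: its centre line runs from (-48, 0, 83) at the flange to (-94, 0, 149) mm.
- bail (a point): Centre of the bail's top bar, (0, 0, 155) mm in the basket's frame. The bail is 8 mm round dark steel bar, fixed to the flange at y = +-51 mm; its top is straight, parallel to the basket's y, from y = -34 to +34 mm.
- stand: Fixed stand of the spring scale. Origin on the bench straight below the hook, whose mouth opens to the stand's -x (roughly towards the robot). Foot plate 12 mm thick, x -10 to 160, y -70 to 130 mm; 26 mm square post at (120, 90) mm, 540 mm tall, an arm from its top to above the hook.
- hook_seat (a point): Centre of the 8 mm bail bar when it rests in the hook; moves with the hook, 294 mm above the bench when empty; axes as the stand's. The bail bar goes in from the -x side over the hook's tip, parallel to y, and down. The seat is a shallow V.
- dial (a point): Centre of the blue dial housing, fixed 445 mm straight above the stand's origin: a disc 124 mm across and 44 mm thick along the stand's x, with a stub below it down to 375 mm. It overhangs the hook, so a gripper must come in leaning, from the stand's -x side.
- hook_tip (a point): Top of the hook's tip, 25 mm to -x of and 19 mm above hook_seat. The hook is a steel strap 24 mm wide (y), a J in the x-z plane. Its shank stands 18 mm to +x of hook_seat, straight up for 50 mm, then leans back over the seat, 60 mm or more above it.
- hook (a joint): Downward travel of the hook on its spring (m): about 0 when empty, stop at 0.060; 200 N/m, so the basket's weight pulls it down 15 to 28 mm; lightly damped, it bounces for about a second.
- cup: Loose green tapered cup, 0.7 kg, standing upright and empty. Origin: centre of its underside. 90 mm tall, rim outer radius 54.5 mm and inner radius 50 mm, outer radius 41 mm at the bottom, wall 4.5 mm, floor 5 mm. With the basket fully home, the flange's underside lies on the rim, so the basket's origin is 10 mm above the cup's, and the cones have about 4 mm of play all round.
- cup_rim (a point): Centre of the cup's mouth, 90 mm above its underside.
- riser: Fixed standing test pipe, 305 mm tall, 27 mm diameter, collars 38 mm, foot 64 mm. Origin at the centre of its foot. Must not be bumped.
- meter: Bystander: brass water meter body, 150 mm long along its x, 86 mm across, 68 mm tall, origin under its centre.
- gauge: Bystander: grey rusted gauge housing lying on its back, 94 mm diameter, 57 mm tall, origin under its centre.
- dome: Bystander: cracked glass register dome, 84 mm diameter, 54 mm tall, origin under its centre. Fragile.
- nut: Bystander: bronze hexagon nut, 67 mm across flats, 32 mm tall, origin under its centre.
Things that resemble listed ones, but are neither listed nor needed, are in the scene too. What is shaped like the basket but yellow is not meant.

How it is judged (in metres and radians):
On the way, in this order (a step that is already met when the one before it is completed fails the run):
1. the basket hangs free on the hook by its bail, untouched by the robot and settled, for 1 s (contact force between each of the fingers, the arm and basket below 0.05 N and value of joint hook above 0.01 m and velocity of joint hook between -0.015 and 0.015 m/s and distance between bail and hook_seat below 0.015 m and height (world z) of basket above 0.06 m and linear speed of basket below 0.02 m/s and angular speed of basket below 0.2 rad/s), for 1 s.
2. the basket is lifted off the hook and carried clear in the gripper (distance between bail and hook_seat above 0.05 m and contact force between the fingers and basket above 1 N and height (world z) of basket above 0.06 m), for 0.1 s.
At the end, for the whole second after the job is handed in: The basket stands in the green cup, let go and at rest: axes within 8 mm of each other, flange on the rim (basket origin 6 to 14 mm above the cup's), basket within 4 degrees and cup within 3 degrees of upright, cup on the bench within 30 mm of where it stood, hook empty (under 8 mm of travel) (contact force between each of the fingers, the arm and basket below 0.05 N and horizontal distance between basket and cup below 0.008 m and z of basket in the frame of cup between 0.006 and 0.014 m and angle between basket's own z axis and vertical below 0.07 rad and angle between cup's own z axis and vertical below 0.05 rad and height (world z) of cup below 0.01 m and distance of cup from where it was at the start of the episode below 0.03 m and value of joint hook below 0.008 m and linear speed of each of basket, cup below 0.02 m/s); the robot touches nothing.
It fails at once if the hook is dragged or dropped to its bottom stop (over 55 mm of travel) (value of joint hook above 0.055 m).
It fails at once if the basket is forced into or dropped on the cup (over 60 N) (contact force between basket and cup above 60 N).
It fails at once if the cup is shoved or lifted away (over 40 mm) or tipped (distance of cup from where it was at the start of the episode above 0.04 m or angle between cup's own z axis and vertical above 0.3 rad).
It fails at once if the standing pipe is bumped (over 3 N) (contact force between riser and anything else above 3 N).
It fails at once if the meter body, gauge, dome or nut is moved more than 15 mm (distance of any of meter, gauge, dome, nut from where it was at the start of the episode above 0.015 m).
It also fails if it takes over 66 s, if anything falls off the work surface, if the arm or the gripper's body presses on something with over 40 N, if the wrist force passes 120 N, or if a joint passes its speed limit or range.

## Working session

There is one attempt and no reset: what is moved stays moved. The work goes in short steps, Python scripts to look and compute and a tool call to move; the robot and the scene stay as the last step left them, time stands still between calls to the robot, and variables do not carry over. Pictures are saved under pics/ and viewed, at most 10 in all, crops included, and the job is handed in when it is done.

Besides the shell and the picture viewer there is one more tool, called after "Emit:" in YAML: its name, and indented under it one key for each argument. send_rows: Moves the arm, as the interface text tells. Its arguments: {"type":"object","properties":{"steps":{"type":"array"},"fingers":{"type":"number"},"squeeze":{"type":"number"}},"required":["steps"]}

```bash
mkdir -p pics; ls
cat > h.py <<'E'
import numpy as np, cv2
from bench import sense, snapshot, order, finder
def ray(s,at):
    K=s["K"];P=s["pose"];u,v=at[0]*640,at[1]*400
    d=np.linalg.inv(K)@[u,v,1]; d=P[:3,:3]@[d[0],-d[1],-d[2]]
    return P[:3,3],d/np.linalg.norm(d)
def proj(s,p):
    P=s["pose"];c=P[:3,:3].T@(np.array(p)-P[:3,3]);q=s["K"]@[c[0],-c[1],-c[2]];return q[:2]/q[2]
def atz(r,z): return r[0]+r[1]*(z-r[0][2])/r[1][2]
def tri(a,b):
    A=np.array([a[1],-b[1]]).T;t=np.linalg.lstsq(A,b[0]-a[0],rcond=None)[0]
    p=a[0]+a[1]*t[0];q=b[0]+b[1]*t[1];return (p+q)/2,np.linalg.norm(p-q)
def save(s,n): cv2.imwrite("pics/"+n+".png",s["img"][...,::-1])
E
python3 - <<'E'
from h import *
np.set_printoptions(precision=1,suppress=True)
S={c:snapshot(c) for c in("side","top")}
for c in S: save(S[c],c+"0"); print(c,S[c]["K"].tolist(),S[c]["pose"].round(2).tolist(),[k for k in S[c]])
for l in "basket handle bail stand hook_seat dial hook_tip cup cup_rim riser meter gauge dome nut".split():
    for c in S:
        for r in finder.pinpoint(l,c)[:3]:
            print(l,c,(np.array(r["at"])*[640,400]).round(1),round(r["confidence"],2))
print(sense())
E
```

```text
pics
side [[514.0450231320663, 0.0, 316.536819189372], [0.0, 514.0450231320663, 206.5359599286677], [0.0, 0.0, 1.0]] [[-0.95, 0.16, -0.26, 66.38], [-0.3, -0.46, 0.83, 1319.96], [0.02, 0.87, 0.49, 1023.63], [0.0, 0.0, 0.0, 1.0]] ['img', 'K', 'pose']
top [[368.3591847781714, 0.0, 322.7649662959379], [0.0, 368.3591847781714, 196.34376684517673], [0.0, 0.0, 1.0]] [[0.01, 0.99, -0.15, 293.85], [-1.0, 0.01, -0.01, 21.16], [-0.01, 0.15, 0.99, 1482.18], [0.0, 0.0, 0.0, 1.0]] ['img', 'K', 'pose']
basket side [371.8 367.3] 0.77
basket side [274.9 328.2] 0.75
basket top [243.7 274. ] 0.76
basket top [262.  201.5] 0.72
handle side [302.6 302. ] 0.7
handle side [360.  312.5] 0.69
handle top [250.3 216.6] 0.92
handle top [252.9 262.2] 0.84
bail side [379.6 326.4] 0.95
bail side [274.5 285.7] 0.9
bail top [254.2 194.9] 0.74
bail top [232.9 278.3] 0.66
stand side [274.6 258.6] 0.78
stand side [328.6 214.6] 0.22
stand top [335.9 167.5] 0.88
hook_seat side [268.7 182.9] 0.75
hook_seat top [342.  147.6] 0.58
dial side [265.7 137.9] 0.62
dial top [252.1 217.7] 0.72
dial top [342.5 136.4] 0.64
hook_tip s
[... 398 characters left out ...]
] 0.65
gauge top [402.1 153.3] 0.69
dome side [322.7 282.1] 0.83
dome side [275.4 283.7] 0.43
dome top [323.4 215.4] 0.58
dome top [339.4 154.9] 0.41
dome top [251.  194.7] 0.21
nut side [299.5 249.6] 0.77
nut side [278.3 283.5] 0.28
nut top [342.  132.1] 0.69
nut top [335.2 168.1] 0.3
{'time': 1.5, 'joint_pos': array([-74.6,   7.5,  85.3,  -0. ,  87.3,  -4.9]), 'qd': array([-0. ,  0. ,  0.1,  0.1,  0.1,  0. ]), 'joint_efforts': array([ -0. , -56.9, -50.1,  -0. ,   0. ,  -0. ]), 'tool_pos': array([ 207.9, -562.8,  231.3]), 'tcp_rot': array([180. ,   0. ,  20.3]), 'ft_force': array([-0.7, -0.5,  0.6]), 'wrist_torque': array([ 0., -0., -0.]), 'grip_force': 0.0, 'finger_gap': 85.56756790068752}
```

```bash
python3 -c "
import cv2,numpy as np
a=cv2.imread('pics/side0.png');b=cv2.imread('pics/top0.png')
cv2.imwrite('pics/both0.png',np.vstack([a,b])[:, :] if 0 else cv2.resize(np.vstack([a,b]),(480,600),interpolation=cv2.INTER_AREA))"
```

```text
(no output)
```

View pics/side0.png

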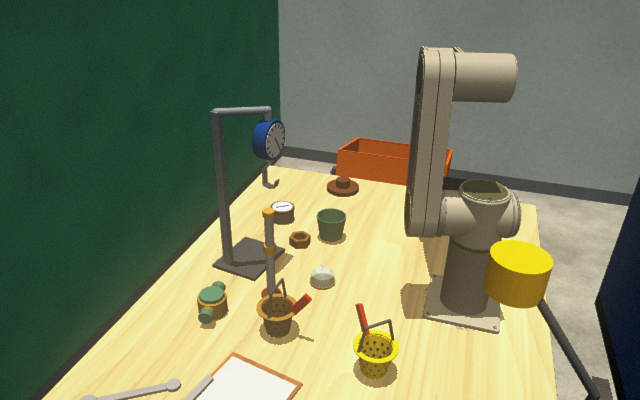

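View pics/top0.png

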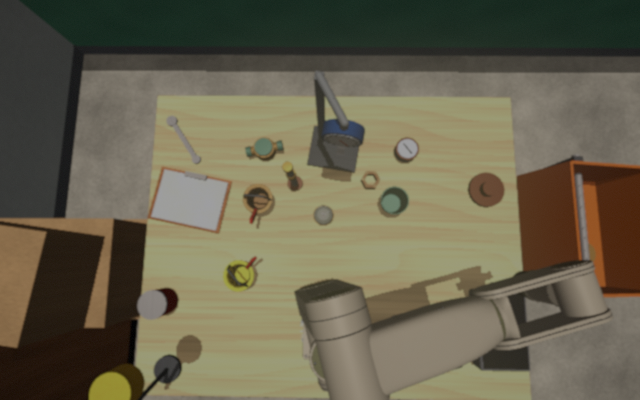

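The side picture shows the bronze basket at about (276,315) with its red handle at (303,302). The yellow look-alike is at (376,350), the cup at (331,225), the pipe at (269,250) and the hook at (270,182). In the top picture the bronze basket is at (257,198), the yellow one at (240,275), the cup at (393,201) and the pipe at about (291,180). The bronze one fits the description, since the yellow one is explicitly not meant; I'll confirm with a crop.

Run:
```python
from h import *
np.set_printoptions(precision=1,suppress=True)
S={c:snapshot(c) for c in("side","top")}
a=cv2.resize(S["side"]["img"][255:345,230:340],None,fx=5,fy=5,interpolation=cv2.INTER_CUBIC)
b=cv2.resize(S["top"]["img"][165:235,225:310],None,fx=4,fy=4,interpolation=cv2.INTER_CUBIC)
w=np.zeros((450,550+340-90,3),np.uint8);w[:,:460]=a[:,:460];w[:280,460:800]=b[:,:340]
cv2.imwrite("pics/crop1.png",w[...,::-1])
def R(c,u,v): return ray(S[c],(u/640,v/400))
def T(n,s,t): print(n,*tri(R("side",*s),R("top",*t)))
T("basket",(274.9,328.2),(262,201.5));T("handle",(302.6,302),(250.3,216.6));T("bail",(274.5,285.7),(254.2,194.9))
T("seat",(268.7,182.9),(342,147.6));T("tip",(279.9,178.7),(337.6,153.1));T("dial",(265.7,137.9),(342.5,136.4))
T("cup",(330,240.3),(390.8,200.8));T("rim",(332.5,214.6),(393.6,200.2));T("riser",(271.5,295.4),(295,185))
T("meter",(213.8,312.8),(260.8,148.5));T("gauge",(282.6,219.9),(402.1,153.3));T("dome",(322.7,282.1),(323.4,215.4));T("nut",(299.5,249.6),(370,180));T("stand",(274.6,258.6),(335.9,167.5))
# fixed-height estimates
for n,c,u,v,z in [("basket","side",274.9,328.2,0),("basket","top",262,201.5,0),("bail","side",274.5,285.7,155),("bail","top",254.2,194.9,155),("handle","side",302.6,302,126),("handle","top",250.3,216.6,126),("seat","side",268.7,182.9,294),("seat","top",342,147.6,294),("dial","side",265.7,137.9,445),("dial","top",342.5,136.4,445),("rim","side",332.5,214.6,90),("rim","top",393.6,200.2,90),("stand","top",335.9,167.5,0),("stand","side",274.6,258.6,0),("risertop","side",269,211,305),("risertop","top",287.5,166,305)]:
    print(n,c,atz(R(c,u,v),z))
for l in("basket","riser","cup","stand"):
  for c in S:
    for r in finder.trace(l,c)[:2]:
      print(l,c,r["confidence"],np.array(r["box"])*[640,400,640,400])
```

```text
basket [498.8 286.2  -2.1] 8.038407679594988
handle [417.2 302.1 129.8] 6.36457949089095
bail [498.9 287.4 152.3] 1.6890242525088992
seat [640.  -27.3 292.5] 1.8018821963828913
tip [604.7 -13.9 321.6] 14.602323059867437
dial [635.6 -20.7 445.5] 14.245883897497343
cup [ 499.8 -244.   -25.4] 13.988745289485337
rim [ 488.  -233.4   93.5] 8.686747762618348
riser [566.  152.6  -2.2] 2.8144876840613673
meter [704.  293.1   8.7] 20.696961323301934
gauge [ 700.6 -288.6   -1.4] 3.3310155632845633
dome [438.9  33.9  -4.6] 4.385049705131188
nut [ 589.5 -159.6  -33.3] 10.484866453350278
stand [630.  -15.8  13.2] 12.187754373969552
basket side [502.1 288.5   0. ]
basket top [494.6 284.8   0. ]
bail side [498.4 290.6 155. ]
bail top [497.6 286.6 155. ]
handle side [415.5 297.5 126. ]
handle top [420.7 303.6 126. ]
seat side [639.8 -24.7 294. ]
seat top [638.6 -27.5 294. ]
dial side [644.7 -24.7 445. ]
dial top [628.6 -22.6 445. ]
rim side [ 485.2 -239.3   90. ]
rim top [ 492.8 -233.2   90. ]
stand top [639.1 -14.8   0. ]
stand side [630.7 -32.9   0. ]
risertop side [563.4 159.  305. ]
risertop top [571.5 151.2 305. ]
basket side 0.98 [353.9 304.1  46.   75.7]
basket side 0.94 [256.8 274.8  57.2  63.5]
basket top 0.9 [244.5 185.7  28.8  39.3]
basket top 0.85 [222.9 257.5  31.3  35.8]
riser side 0.6 [262.8 211.2  14.4  81.2]
riser top 0.62 [281.4 164.5  21.7  26.4]
cup side 0.28 [289.2 232.2  19.6  11. ]
cup top 0.62 [379.2 185.   30.2  30.5]
stand side 0.96 [211.8 103.6  73.3 176.7]
stand top 0.65 [302.7  71.3  63.7  98.7]
```

View pics/crop1.png

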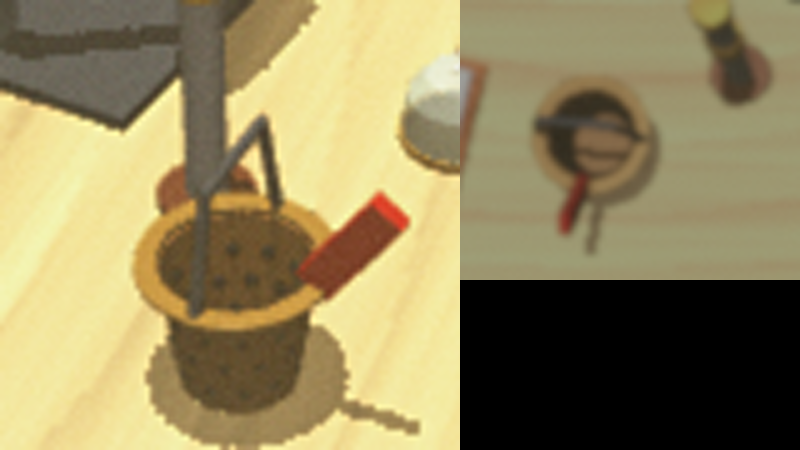

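The crop confirms it: the bronze basket has its handle leaning toward the robot (side 303,300), a dark bail, and the pipe's foot just behind it. Next I fit the poses.

```bash
cat > fit.py <<'E'
from h import *
from scipy.optimize import least_squares
np.set_printoptions(precision=1,suppress=True)
S={c:snapshot(c) for c in("side","top")}
def tf(p,q): 
    a=q[2];return np.array([q[0]+p[0]*np.cos(a)-p[1]*np.sin(a),q[1]+p[0]*np.sin(a)+p[1]*np.cos(a),p[2]])
def fit(pts,q0):
    f=lambda q:np.concatenate([proj(S[c],tf(p,q))-uv for c,p,uv in pts])
    r=least_squares(f,q0,loss="soft_l1");print(r.x[:2],np.degrees(r.x[2]),r.fun.round(1).tolist());return r.x
print("basket");fit([("side",(-97,0,149),(308.6,297)),("side",(0,36,155),(271,293.4)),("side",(0,-36,155),(283,278.6)),
 ("side",(0,51,85),(269,317.4)),("side",(0,-51,85),(285.6,295.6)),
 ("top",(0,51,85),(244.5,196)),("top",(0,-51,85),(271,198.5)),("top",(-94,0,149),(251.7,221.7)),("side",(-78,0,126),(302.6,302)),("top",(0,0,155),(254.2,194.9)),("side",(0,0,155),(274.5,285.7))],[498,287,0.])
print("stand");fit([("side",(120,90,550),(216,110)),("top",(120,90,550),(319,73)),("side",(0,0,294),(268.7,182.9)),("top",(0,0,294),(342,147.6)),("side",(0,0,445),(265.7,137.9)),
 ("side",(160,130,12),(214,263)),("side",(-10,130,12),(248,274)),("side",(-10,-70,12),(285,257))],[639,-26,0.])
# cup silhouettes
def mask(c,box):
    u,v,w,h=box;im=cv2.GaussianBlur(S[c]["img"],(3,3),0).astype(int);m=np.zeros((400,640),np.uint8)
    g=(im[...,1]>im[...,0]+4);m[v:v+h,u:u+w]=g[v:v+h,u:u+w];return m
M={"side":mask("side",(310,200,45,48)),"top":mask("top",(372,180,45,45))}
for c in M:
    n,l,st,_=cv2.connectedComponentsWithStats(M[c]);k=1+st[1:,4].argmax();M[c]=(l==k).astype(np.uint8);print(c,st[k])
th=np.linspace(0,2*np.pi,60)
def sil(c,x,y):
    P=np.array([proj(S[c],(x+r*np.cos(t),y+r*np.sin(t),z)) for r,z in((54.5,90),(41,0)) for t in th]);return P
for c in M:
    b=cv2.boundingRect(cv2.findNonZero(M[c]));ext=np.array([b[0]-.0,b[1],b[0]+b[2],b[1]+b[3]])-.0
    f=lambda q:(lambda P:np.r_[P.min(0),P.max(0)]-(ext-.0))(sil(c,*q)+.5)
    r=least_squares(f,[490,-235]);print("cup",c,r.x,r.fun)
f=lambda q:np.concatenate([(lambda P,b:np.r_[P.min(0),P.max(0)]+.5-[b[0],b[1],b[0]+b[2],b[1]+b[3]])(sil(c,*q),cv2.boundingRect(cv2.findNonZero(M[c]))) for c in M])
print("cup both",least_squares(f,[490,-235]).x)
w=cv2.resize(S["side"]["img"][95:285,200:345],None,fx=4,fy=3.15,interpolation=cv2.INTER_CUBIC)
cv2.imwrite("pics/crop2.png",w[...,::-1])
E
python3 fit.py
```

```text
basket
[494.1 288. ] -5.4861573760641456 [0.4, -0.4, -0.8, -0.3, -0.7, -0.5, -0.7, -0.5, -0.6, -0.7, -0.3, 1.2, -0.5, 1.5, -1.1, -0.1, -0.1, -0.5, -0.4, 1.0, 1.8, -0.3]
stand
[638.  -23.7] -10.234242993592527 [-1.8, -3.7, 0.9, -0.2, 0.4, 0.2, -1.1, 0.2, 1.9, 0.4, -3.7, -0.1, 4.6, 3.9, -0.4, -9.4]
side [316 209  30  15 353]
top [381 187  27  27 446]
cup side [ 510.5 -300.4] [ 0.4 -9.7 -0.4  8.5]
cup top [ 494.  -234.7] [-0.8 -0.7  0.8  0.6]
cup both [ 497.4 -249.4]
```

View pics/crop2.png

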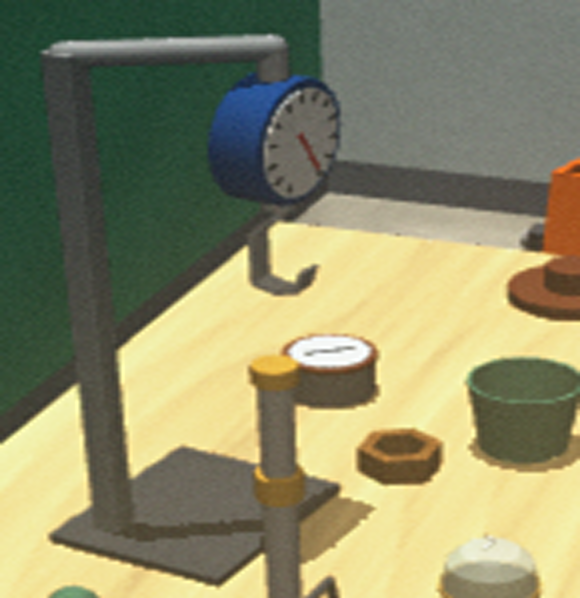

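The crop shows the plate corners at side pixels (212.5,266), (255,280), (285,250) and (245.5,237), the hook seat at about (269,185), and the cup spanning 317–346 × 209–242. I'll refit with these values.

```bash
python3 - <<'E'
import re
s=open('fit.py').read()
s=s.split("# cup silhouettes")[0]
s=re.sub(r' \("side",\(160,130,12\).*?\],\[639',' ("side",(160,130,12),(212.5,265.8)),("side",(-10,130,12),(255,280)),("side",(-10,-70,12),(285,250)),("side",(160,-70,12),(245.5,237)),("side",(-25,0,313),(278,179))],[639',s,flags=re.S)
s+='''
th=np.linspace(0,2*np.pi,60)
def sil(c,x,y):
    return np.array([proj(S[c],(x+r*np.cos(t),y+r*np.sin(t),z)) for r,z in((54.5,90),(41,0)) for t in th])
B={"side":[316.7,208.5,346.3,242],"top":[380.5,186.5,408.5,214.5]}
f=lambda q:np.concatenate([(lambda P:np.r_[P.min(0),P.max(0)]-B[c])(sil(c,*q)) for c in C])
for C in (["side"],["top"],["side","top"]):
    r=least_squares(f,[490,-235]);print("cup",C,r.x,r.fun)
for n,p in [("riser side",0)]:
    print("riser foot c",atz(ray(S["side"],(271.5/640,295.4/400)),0),atz(ray(S["top"],(295/640,185/400)),0))
'''
open('fit2.py','w').write(s)
E
python3 fit2.py
```

```text
basket
[494.1 288. ] -5.4861573760641456 [0.4, -0.4, -0.8, -0.3, -0.7, -0.5, -0.7, -0.5, -0.6, -0.7, -0.3, 1.2, -0.5, 1.5, -1.1, -0.1, -0.1, -0.5, -0.4, 1.0, 1.8, -0.3]
stand
[634.9 -24.7] -8.289257399295776 [-0.6, -3.1, -0.5, 1.7, 1.4, 0.2, -0.8, 1.1, 3.0, 0.4, -1.1, -1.7, -0.2, -1.8, -0.1, -2.6, -1.4, -1.4, -1.1, 0.4]
cup ['side'] [ 487.1 -232.9] [-0.3 -0.5  0.3  0.4]
cup ['top'] [ 492.  -236.6] [-0.3 -0.2  0.3  0.2]
cup ['side', 'top'] [ 489.8 -236. ] [-0.7 -1.  -0.2 -0.1 -0.5  0.4  0.2  0.7]
riser foot c [566.4 155.1   0. ] [564.2 152.    0. ]
```

```bash
cat >> h.py <<'E'
from scipy.spatial.transform import Rotation as Ro
def rot(rpy): return Ro.from_euler("xyz",rpy,degrees=True)
def plan(*tg):
    s=sense();p=np.array(s["tool_pos"]);r=rot(s["tcp_rot"])
    print("at",p.round(1),np.round(s["tcp_rot"],1),"t",round(s["time"],2),"F",np.round(s["ft_force"],1),"gap",round(s["finger_gap"],1),"grip",round(s["grip_force"],1))
    for q,e in tg: print("->",((np.array(q)-p)/30).round(3).tolist(),(rot(e)*r.inv()).as_rotvec().round(3).tolist())
E
python3 -c "
from h import *
plan(([450,0,340],[180,-20,0]),([384,303,176],[180,-35,-8]),([429.5,297.3,110],[180,-35,-8]))"
```

```text
at [ 207.9 -562.8  231.3] [180.   -0.   20.3] t 2.2 F [-0.2  0.4 -0.8] gap 85.5 grip 0.0
-> [8.07, 18.761, 3.623] [0.062, -0.345, -0.35]
-> [5.87, 28.861, -1.844] [0.066, -0.613, -0.478]
-> [7.387, 28.671, -4.044] [0.066, -0.613, -0.478]
```

Emit:
send_rows:
  steps:
    - [[8.07,18.76,3.62],[0.062,-0.345,-0.35]]
    - [[8.07,18.76,3.62],[0.062,-0.345,-0.35]]
    - [[8.07,18.76,3.62],[0.062,-0.345,-0.35]]
    - [[8.07,18.76,3.62],[0.062,-0.345,-0.35]]
    - [[8.07,18.76,3.62],[0.062,-0.345,-0.35]]
    - [[8.07,18.76,3.62],[0.062,-0.345,-0.35]]
    - [[8.07,18.76,3.62],[0.062,-0.345,-0.35]]
    - [[8.07,18.76,3.62],[0.062,-0.345,-0.35]]
    - [[8.07,18.76,3.62],[0.062,-0.345,-0.35]]
    - [[8.07,18.76,3.62],[0.062,-0.345,-0.35]]
  fingers: 0

```text
time: 3.45
tool_pos: [450.4, 2.1, 341.0]
tcp_rot: [180.0, -20.1, 0.0]
ft_force: [2.0, -1.6, -0.5]
finger_gap: 85.3
grip_force: 0.0
```

```bash
python3 -c "
from h import *
plan(([384,303,176],[180,-35,-8]),([429.5,297.3,110],[180,-35,-8]))"
```

```text
at [450.4   2.1 341. ] [180.  -20.1   0. ] t 3.45 F [ 2.  -1.6 -0.5] gap 85.3 grip 0.0
-> [-2.215, 10.031, -5.501] [-0.018, -0.259, -0.139]
-> [-0.698, 9.841, -7.701] [-0.018, -0.259, -0.139]
```

Emit:
send_rows:
  steps:
    - [[-2.2,10.05,-5.5],[-0.018,-0.26,-0.14]]
    - [[-2.2,10.05,-5.5],[-0.018,-0.26,-0.14]]
    - [[-2.2,10.05,-5.5],[-0.018,-0.26,-0.14]]
    - [[-2.2,10.05,-5.5],[-0.018,-0.26,-0.14]]
    - [[-2.2,10.05,-5.5],[-0.018,-0.26,-0.14]]
    - [[-2.2,10.05,-5.5],[-0.018,-0.26,-0.14]]
    - [[-2.2,10.05,-5.5],[-0.018,-0.26,-0.14]]
    - [[-2.2,10.05,-5.5],[-0.018,-0.26,-0.14]]

```text
time: 4.45
tool_pos: [400.4, 276.5, 187.2]
tcp_rot: [-179.4, -32.9, -6.1]
ft_force: [-0.4, 0.2, -0.2]
finger_gap: 85.0
grip_force: 0.0
```

```bash
python3 -c "
from h import *
plan(([429.5,297.3,110],[180,-35,-8]))
s=snapshot('side')
a=cv2.resize(s['img'][210:360,210:360],None,fx=4,fy=4,interpolation=cv2.INTER_CUBIC)
cv2.imwrite('pics/pre.png',a[...,::-1])
d=rot(sense()['tcp_rot']).apply([0,0,1]);print(d,proj(s,sense()['tool_pos']))
"
```

```text
at [400.4 276.5 187.2] [-179.4  -32.9   -6.1] t 4.45 F [-0.4  0.2 -0.2] gap 85.0 grip 0.0
-> [0.969, 0.695, -2.572] [-0.013, -0.035, -0.038]
[ 0.54209522 -0.04778884 -0.83895709] [310.50881389 280.06461053]
```

View pics/pre.png

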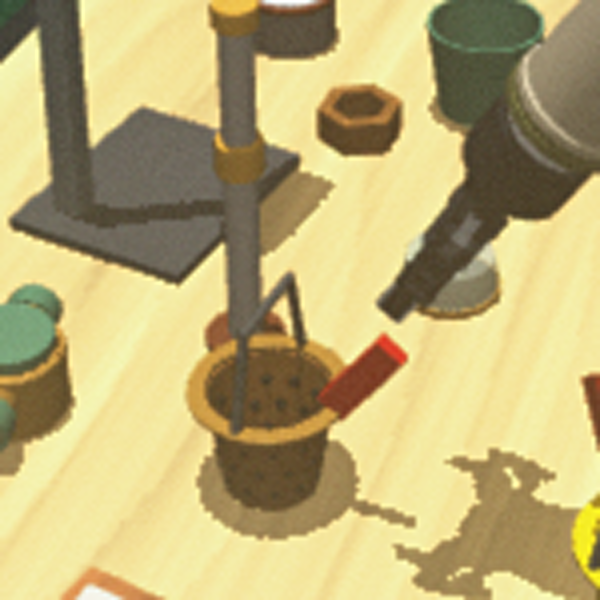

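The side picture shows the gripper at (309,287) short of its pregrasp, with the handle end at (308,297). I'll finish aligning and then approach along the handle.

Emit:
send_rows:
  steps:
    - [[-0.5,0.9,-0.35],[-0.013,-0.035,-0.038]]
    - [[-0.5,0.9,-0.35],[-0.013,-0.035,-0.038]]
    - [[-0.5,0.9,-0.35],[-0.013,-0.035,-0.038]]
    - [[0,0.82,-1.1],[-0.013,-0.035,-0.038]]
    - [[0.5,0.78,-1.8],[-0.013,-0.035,-0.038]]
    - [[0.97,0.73,-2.57],[-0.013,-0.035,-0.038]]
    - [[0.97,0.73,-2.57],[-0.013,-0.035,-0.038]]
    - [[0.97,0.73,-2.57],[-0.013,-0.035,-0.038]]

```text
time: 5.5
tool_pos: [443.5, 274.9, 124.9]
tcp_rot: [-179.2, -32.7, -6.0]
ft_force: [0.1, 0.3, 0.1]
finger_gap: 85.5
grip_force: 0.0
```

```bash
python3 -c "
from h import *
plan(([429.5,298,110],[180,-35,-8]))
s=snapshot('side');t=snapshot('top')
w=np.zeros((480,800,3),np.uint8)
w[:,:480]=cv2.resize(s['img'][255:335,240:320],None,fx=6,fy=6,interpolation=cv2.INTER_CUBIC)
w[:320,480:]=cv2.resize(t['img'][175:239,225:289],None,fx=5,fy=5,interpolation=cv2.INTER_CUBIC)
cv2.imwrite('pics/grasp.png',w[...,::-1])
"
```

```text
at [443.5 274.9 124.9] [-179.2  -32.7   -6. ] t 5.5 F [0.1 0.3 0.1] gap 85.5 grip 0.0
-> [-0.468, 0.77, -0.498] [-0.016, -0.039, -0.042]
```

View pics/grasp.png

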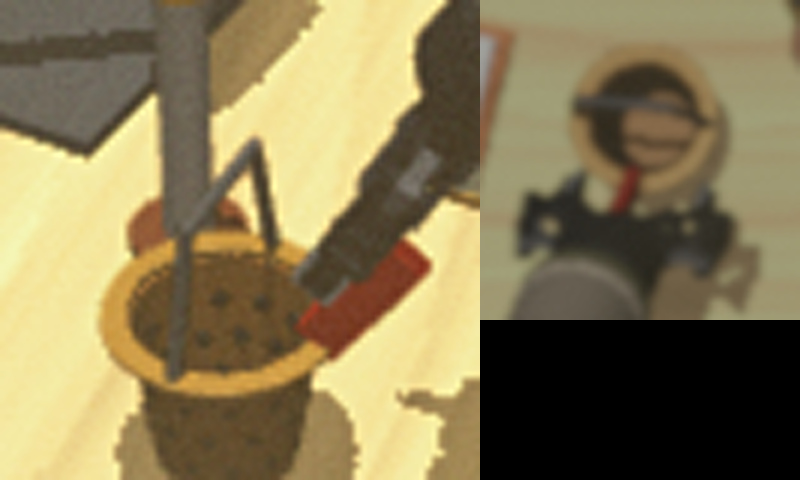

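```bash
python3 -c "
from h import *
s=sense();print(s['joint_pos'].round(1),s['qd'].round(1),s['tool_pos'])"
```

```text
[ 41.9 -20.3 128.6 -29.8  51.8 152.3] [ 0.1 -0.1 -0.1 -0.1 -0.2 -0. ] [443.71644731 275.42734732 125.56667857]
```

Joint 6 is at its limit, so I need the half-turned grasp. I'll back off and turn about the tool axis.

```bash
cat >> h.py <<'E'
def grip(tilt,yaw): # half-turned grasp, tool z leaning
    return rot([180,-tilt,yaw])*rot([0,0,180])
def plan2(*tg):
    s=sense();p=np.array(s["tool_pos"]);r=rot(s["tcp_rot"])
    print("at",p.round(1),np.round(s["tcp_rot"],1),"t",round(s["time"],2),"F",np.round(s["ft_force"],1),"gap",round(s["finger_gap"],1),"grip",round(s["grip_force"],1),"j",s["joint_pos"].round(0))
    for q,e in tg: print("->",((np.array(q)-p)/30).round(3).tolist(),(e*r.inv()).as_rotvec().round(3).tolist())
E
python3 -c "
from h import *
h=rot([180,-35,-8])*rot([0,0,-90])
plan2(([395,285,200],rot([180,-33,-6])),([384,303,176],h))"
```

```text
at [443.7 275.4 125.6] [-179.1  -32.7   -6. ] t 5.6 F [-0.4  1.2  0.8] gap 85.2 grip 0.0 j [ 42. -20. 129. -30.  52. 152.]
-> [-1.624, 0.319, 2.481] [-0.013, -0.003, -0.007]
-> [-1.991, 0.919, 1.681] [-0.88, 0.065, 1.266]
```

Emit:
send_rows:
  steps:
    - [[-1.4,0.1,2.1],[0,0,0]]
    - [[-1.4,0.1,2.1],[0,0,0]]
    - [[-2.0,0.9,1.7],[-0.88,0.065,1.266]]
    - [[-2.0,0.9,1.7],[-0.88,0.065,1.266]]
    - [[-2.0,0.9,1.7],[-0.88,0.065,1.266]]
    - [[-2.0,0.9,1.7],[-0.88,0.065,1.266]]
    - [[-2.0,0.9,1.7],[-0.88,0.065,1.266]]
    - [[-2.0,0.9,1.7],[-0.88,0.065,1.266]]
    - [[-2.0,0.9,1.7],[-0.88,0.065,1.266]]
    - [[-2.0,0.9,1.7],[-0.88,0.065,1.266]]

```text
time: 6.85
tool_pos: [383.4, 302.2, 175.7]
tcp_rot: [145.0, -1.2, 80.3]
ft_force: [0.8, 0.7, 0.5]
finger_gap: 85.5
grip_force: 0.0
```

```bash
python3 -c "
from h import *
plan2(([384,303,176],grip(35,-8)),([429.5,298,110],grip(35,-8)))"
```

```text
at [383.4 302.2 175.7] [145.   -1.2  80.3] t 6.85 F [0.8 0.7 0.5] gap 85.5 grip 0.0 j [ 54. -25. 127. -34.  64.  76.]
-> [0.019, 0.027, 0.01] [-0.913, 0.128, 1.317]
-> [1.535, -0.139, -2.19] [-0.913, 0.128, 1.317]
```

Emit:
send_rows:
  steps:
    - [[0,0,0],[-0.91,0.128,1.317]]
    - [[0,0,0],[-0.91,0.128,1.317]]
    - [[0,0,0],[-0.91,0.128,1.317]]
    - [[0,0,0],[-0.91,0.128,1.317]]
    - [[0,0,0],[-0.91,0.128,1.317]]
    - [[0,0,0],[-0.91,0.128,1.317]]
    - [[0,0,0],[-0.91,0.128,1.317]]
    - [[0,0,0],[-0.91,0.128,1.317]]
    - [[0,0,0],[-0.91,0.128,1.317]]
    - [[0,0,0],[-0.91,0.128,1.317]]

```text
time: 8.1
tool_pos: [383.5, 302.1, 175.7]
tcp_rot: [179.5, 35.0, 171.4]
ft_force: [0.2, -0.2, -0.2]
finger_gap: 85.4
grip_force: 0.0
```

```bash
python3 -c "
from h import *
plan2(([429.5,298,110],grip(35,-8)))"
```

```text
at [383.5 302.1 175.7] [179.5  35.  171.4] t 8.1 F [ 0.2 -0.2 -0.2] gap 85.4 grip 0.0 j [ 54. -25. 127. -34.  64. -16.]
-> [1.535, -0.137, -2.189] [-0.007, 0.001, 0.006]
```

Emit:
send_rows:
  steps:
    - [[0.5,-0.05,-0.75],[0,0,0]]
    - [[1.1,-0.1,-1.5],[0,0,0]]
    - [[1.53,-0.12,-2.19],[0,0,0]]
    - [[1.53,-0.12,-2.19],[0,0,0]]
    - [[1.53,-0.12,-2.19],[0,0,0]]

```text
time: 8.72
tool_pos: [429.4, 298.5, 110.3]
tcp_rot: [179.6, 35.0, 171.4]
ft_force: [-0.4, -0.6, 0.2]
finger_gap: 85.2
grip_force: 0.0
```

```bash
python3 -c "
from h import *
plan2(([429.5,298,110],grip(35,-8)))
s=snapshot('side');t=snapshot('top')
w=np.zeros((480,800,3),np.uint8)
w[:,:480]=cv2.resize(s['img'][255:335,240:320],None,fx=6,fy=6,interpolation=cv2.INTER_CUBIC)
w[:320,480:]=cv2.resize(t['img'][175:239,225:289],None,fx=5,fy=5,interpolation=cv2.INTER_CUBIC)
cv2.imwrite('pics/grasp2.png',w[...,::-1])
"
```

```text
at [429.4 298.5 110.3] [179.6  35.  171.4] t 8.72 F [-0.4 -0.6  0.2] gap 85.2 grip 0.0 j [ 48. -15. 127. -37.  53. -14.]
-> [0.005, -0.016, -0.012] [-0.006, 0.001, 0.007]
```

View pics/grasp2.png

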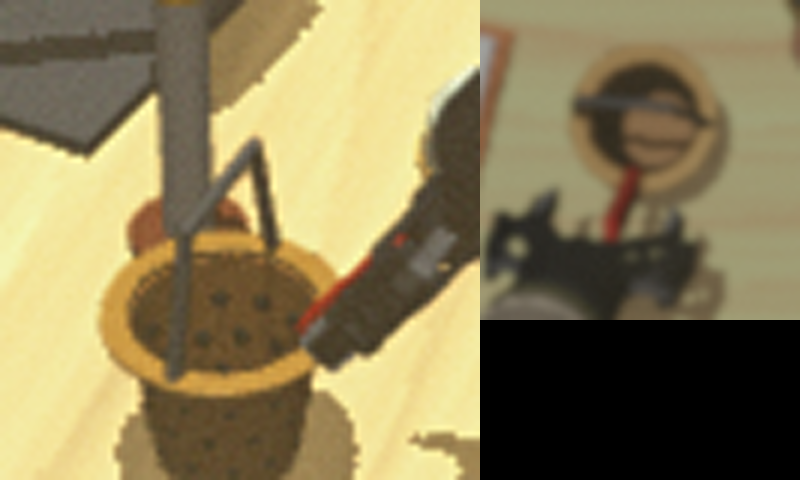

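The top view shows the handle at about (252,219) centred between the open fingers, and the side view agrees. Closing now.

Emit:
send_rows:
  steps:
    - [[0,0,0],[0,0,0]]
    - [[0,0,0],[0,0,0]]
    - [[0,0,0],[0,0,0]]
    - [[0,0,0],[0,0,0]]
    - [[0,0,0],[0,0,0]]
    - [[0,0,0],[0,0,0]]
  fingers: 1
  squeeze: 30

```text
time: 9.57
tool_pos: [429.4, 298.2, 109.6]
tcp_rot: [179.6, 35.0, 171.5]
ft_force: [-0.5, -0.0, 1.4]
finger_gap: 11.7
grip_force: 30.7
```

Emit:
send_rows:
  steps:
    - [[0,0,0],[0,0,0]]
    - [[0,0,0],[0,0,0]]
  fingers: 1
  squeeze: 100

```text
time: 9.82
tool_pos: [429.5, 298.4, 109.8]
tcp_rot: [179.6, 35.0, 171.4]
ft_force: [-2.9, 0.2, 4.1]
finger_gap: 11.1
grip_force: 97.7
```

Emit:
send_rows:
  steps:
    - [[0,0,0.5],[0,0,0]]
    - [[0,0,1.2],[0,0,0]]
    - [[0,0,2.0],[0,0,0]]
    - [[0,0,2.0],[0,0,0]]
    - [[0,0,2.0],[0,0,0]]

```text
time: 10.45
tool_pos: [428.9, 297.8, 168.5]
tcp_rot: [179.7, 34.9, 171.5]
ft_force: [0.0, -0.0, -4.7]
finger_gap: 10.6
grip_force: 97.5
```

```bash
cat > look.py <<'E'
from fit0 import *
E
cat > fit0.py <<'E'
from h import *
from scipy.optimize import least_squares
np.set_printoptions(precision=1,suppress=True)
def bas(S):
    # triangulated handle & bail
    for l in("basket","handle","bail","hook_seat","hook_tip"):
        A={c:[np.array(r["at"])*[640,400] for r in finder.pinpoint(l,c)[:3]] for c in S}
        print(l,*[ (c,[a.round(1).tolist() for a in A[c]]) for c in A])
        for a in A["side"]:
            for b in A["top"]:
                p,e=tri(ray(S["side"],a/[640,400]),ray(S["top"],b/[640,400]))
                if e<15: print("   ",p,round(e,1))
E
python3 -c "
from fit0 import *
plan2()
S={c:snapshot(c) for c in('side','top')}
bas(S)"
```

```text
at [428.9 297.8 168.5] [179.7  34.9 171.5] t 10.45 F [ 0.  -0.  -4.7] gap 10.6 grip 97.5 j [ 48. -21. 125. -34.  59. -20.]
basket ('side', [[275.7, 311.9], [372.1, 369.5], [269.9, 182.6]]) ('top', [[258.9, 200.4], [242.3, 273.5]])
    [494.4 287.4  60.7] 7.8
    [205.6 352.1  -0.4] 2.1
handle ('side', [[360.7, 315.1], [303.8, 283.8]]) ('top', [[247.4, 216.9], [251.7, 259.4]])
    [260.5 292.5 119.9] 8.3
    [412.4 300.2 190. ] 2.1
bail ('side', [[376.6, 325.3], [274.4, 267.4]]) ('top', [[250.0, 194.3], [236.2, 273.4]])
    [210.2 341.6 141.5] 9.7
    [493.6 290.3 215.8] 7.0
hook_seat ('side', [[271.1, 183.7]]) ('top', [[343.0, 146.9]])
    [638.6 -31.8 289.2] 7.6
hook_tip ('side', [[278.3, 178.4]]) ('top', [[337.7, 153.0]])
    [607.5 -13.7 321.5] 9.7
```

Basket is held (about 4.7 N) and triangulation gives the bail within a few mm of expected. I'll carry it around the pipe on the robot side.

Emit:
send_rows:
  steps:
    - [[-0.5,-0.2,1.0],[0,0,0]]
    - [[-1.0,-0.4,2.0],[0,0,0]]
    - [[-1.5,-0.6,2.9],[0,0,0]]
    - [[-1.5,-1.6,3.2],[0,0,0]]
    - [[-1.5,-2.8,3.5],[0,0,0]]
    - [[-1.5,-4.0,3.8],[0,0,0]]
    - [[-1.5,-5.2,4.1],[0,0,0]]
    - [[-1.5,-6.4,4.2],[0,0,0]]
    - [[-1.5,-7.6,4.2],[0,0,0]]
    - [[-1.5,-7.6,4.2],[0,0,0]]

```text
time: 12.3
tool_pos: [430.5, 93.7, 300.9]
tcp_rot: [-178.5, 32.9, 171.2]
ft_force: [-0.3, 0.1, -5.1]
finger_gap: 10.7
grip_force: 99.1
```

```bash
python3 -c "
from fit0 import *
plan2(([499.6,-5,295],grip(35,-8.5)))"
```

```text
at [430.5  93.7 300.9] [-178.5   32.9  171.2] t 12.3 F [-0.3  0.1 -5.1] gap 10.7 grip 99.1 j [ 19. -51. 129. -17.  74. -62.]
-> [2.303, -3.288, -0.197] [0.016, -0.04, 0.02]
```

Emit:
send_rows:
  steps:
    - [[0.6,-0.9,0],[0,0,0]]
    - [[1.2,-1.7,0],[0.008,-0.02,0.01]]
    - [[1.8,-2.5,0],[0.016,-0.04,0.02]]
    - [[2.3,-3.3,-0.1],[0.016,-0.04,0.02]]
    - [[2.3,-3.3,-0.1],[0.016,-0.04,0.02]]
    - [[2.3,-3.3,-0.1],[0.016,-0.04,0.02]]

```text
time: 13.05
tool_pos: [498.5, -2.1, 297.1]
tcp_rot: [180.0, 34.9, 171.7]
ft_force: [0.5, -0.0, -4.2]
finger_gap: 10.6
grip_force: 99.6
```

```bash
python3 -c "
from fit0 import *
plan2(([499.6,-5,295],grip(35,-8.5)))
S={c:snapshot(c) for c in('side','top')}
bas(S)
s=sense();R=rot(s['tcp_rot']);T=s['tool_pos']
# bail expected: basket frame x dir
o=grip(35,0).inv().apply([67.1,0,44.6]);print('bail exp',T+R.apply(o))
w=cv2.resize(S['side']['img'][100:290,190:340],None,fx=4,fy=3.15,interpolation=cv2.INTER_CUBIC)
cv2.imwrite('pics/prehook.png',w[...,::-1])"
```

```text
at [498.5  -2.1 297.1] [180.   34.9 171.7] t 13.05 F [ 0.5 -0.  -4.2] gap 10.6 grip 99.6 j [ -5. -47. 128.  -2.  64. -86.]
-> [0.037, -0.095, -0.07] [-0.001, -0.001, -0.005]
basket ('side', [[371.8, 368.2], [291.9, 213.7]]) ('top', [[335.2, 176.9], [266.8, 150.7], [244.1, 273.4]])
    [206.8 345.7  -2.8] 0.3
    [556.6  -7.5 206.7] 0.6
handle ('side', [[313.0, 187.9], [358.7, 312.8]]) ('top', [[333.7, 192.4], [252.5, 259.6]])
    [484.5  -0.5 314.1] 0.9
    [263.3 289.4 124. ] 1.4
bail ('side', [[377.3, 326.0], [289.5, 174.1]]) ('top', [[336.7, 166.0]])
    [563.7  -9.  344.1] 0.3
hook_seat ('side', [[269.6, 181.0], [272.6, 297.8]]) ('top', [[339.7, 147.6]])
    [635.  -19.7 304. ] 1.3
hook_tip ('side', [[277.7, 177.2], [281.0, 217.9]]) ('top', [[388.1, 203.6], [295.6, 185.7], [335.5, 150.8]])
bail exp [565.3 -12.4 342.2]
```

View pics/prehook.png

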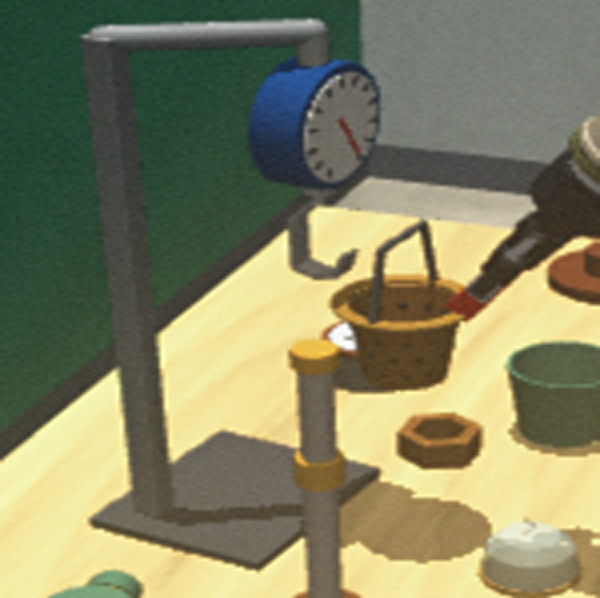

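The picture shows the bail's top bar at side pixel (289,174), just outside the hook tip (278,179) and parallel to the mouth. Next: move in over the tip, then lower.

Emit:
send_rows:
  steps:
    - [[0.5,-0.1,-0.1],[0,0,0]]
    - [[1.1,-0.2,-0.3],[0,0,0]]
    - [[1.7,-0.35,-0.3],[0,0,0]]
    - [[2.1,-0.43,-0.3],[0,0,0]]
    - [[2.37,-0.47,-0.3],[0,0,0]]
    - [[2.37,-0.47,-0.3],[0,0,0]]
    - [[2.37,-0.47,-0.3],[0,0,0]]

```text
time: 14.52
tool_pos: [569.8, -16.8, 288.5]
tcp_rot: [180.0, 35.0, 171.7]
ft_force: [-0.5, 0.1, -3.8]
finger_gap: 10.7
grip_force: 99.5
```

```bash
python3 -c "
from fit0 import *
plan2()
S={c:snapshot(c) for c in('side','top')}
bas(S)
s=sense();R=rot(s['tcp_rot']);T=s['tool_pos']
o=grip(35,0).inv().apply([67.1,0,44.6]);print('bail exp',T+R.apply(o))
w=np.zeros((560,800,3),np.uint8)
w[:,:480]=cv2.resize(S['side']['img'][150:220,250:310],None,fx=8,fy=8,interpolation=cv2.INTER_CUBIC)
w[:320,480:]=cv2.resize(S['top']['img'][125:189,305:369],None,fx=5,fy=5,interpolation=cv2.INTER_CUBIC)
cv2.imwrite('pics/over.png',w[...,::-1])"
```

```text
at [569.8 -16.8 288.5] [180.   35.  171.7] t 14.53 F [-0.5  0.1 -3.8] gap 10.7 grip 99.5 j [ -6. -32. 120.  -1.  57. -87.]
basket ('side', [[372.8, 370.3], [270.7, 214.1]]) ('top', [[243.6, 273.8], [403.1, 147.7]])
    [204.1 348.4  -6.8] 2.0
handle ('side', [[359.2, 312.7], [293.1, 184.2], [332.2, 216.7]]) ('top', [[250.9, 261.6], [337.4, 169.5]])
    [258.6 294.3 129.4] 3.4
    [556.9 -13.  309.7] 6.8
bail ('side', [[267.5, 170.9]]) ('top', [[232.8, 276.0], [337.1, 169.2], [341.3, 143.5]])
    [640.9 -23.3 336. ] 1.8
hook_seat ('side', [[267.3, 184.2]]) ('top', [[340.6, 146.2]])
    [644.3 -23.1 289.5] 0.7
hook_tip ('side', [[295.2, 184.4], [277.4, 179.0]]) ('top', [[336.6, 149.9]])
bail exp [636.4 -26.5 333.2]
```

View pics/over.png

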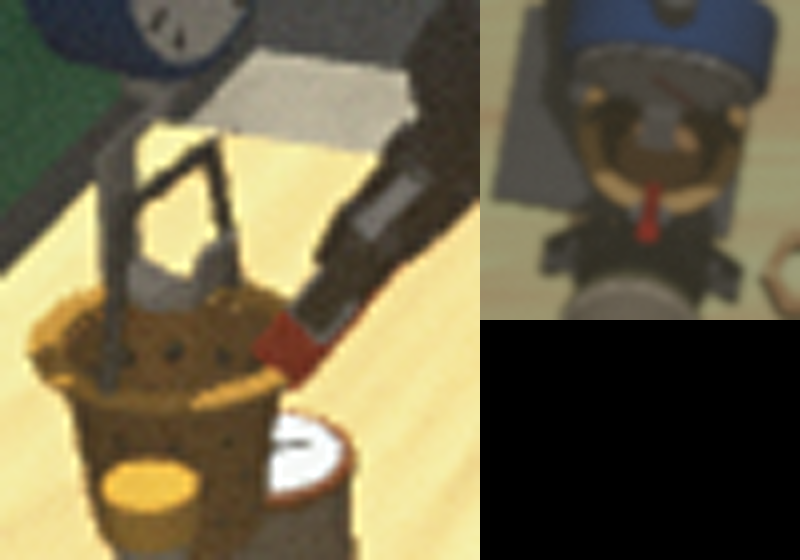

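The side view shows the bail's top bar centred at about (271,171), directly above the hook's V at (271,186), with the tip on its outer side. I'll lower it.

Emit:
send_rows:
  steps:
    - [[0,0,-0.2],[0,0,0]]
    - [[0,0,-0.4],[0,0,0]]
    - [[0,0,-0.6],[0,0,0]]
    - [[0,0,-0.8],[0,0,0]]
    - [[0,0,-1.0],[0,0,0]]
    - [[0,0,-1.15],[0,0,0]]
    - [[0,0,-1.3],[0,0,0]]
    - [[0,0,-1.4],[0,0,0]]
    - [[0,0,-1.5],[0,0,0]]
    - [[0,0,-1.5],[0,0,0]]

```text
time: 16.38
tool_pos: [570.0, -17.0, 243.4]
tcp_rot: [180.0, 35.0, 171.7]
ft_force: [0.1, -0.4, -2.9]
finger_gap: 10.5
grip_force: 99.7
```

Emit:
send_rows:
  steps:
    - [[0,0,-0.1],[0,0,0]]
    - [[0,0,-0.2],[0,0,0]]
    - [[0,0,-0.2],[0,0,0]]
    - [[0,0,-0.2],[0,0,0]]

```text
time: 16.88
tool_pos: [570.2, -16.9, 237.9]
tcp_rot: [180.0, 35.0, 171.7]
ft_force: [1.3, -0.4, -2.4]
finger_gap: 11.1
grip_force: 99.7
```

Emit:
send_rows:
  steps:
    - [[0,0,-0.1],[0,0,0]]
    - [[0,0,-0.2],[0,0,0]]
    - [[0,0,-0.3],[0,0,0]]
    - [[0,0,-0.3],[0,0,0]]
    - [[0,0,-0.3],[0,0,0]]

```text
time: 17.5
tool_pos: [570.3, -17.0, 228.9]
tcp_rot: [180.0, 35.0, 171.7]
ft_force: [2.0, 0.5, -0.3]
finger_gap: 11.0
grip_force: 99.7
```

```bash
python3 -c "
from fit0 import *
plan2()
S={c:snapshot(c) for c in('side','top')}
print(np.mean([sense()['ft_force'] for _ in range(3)],0))
w=np.zeros((560,800,3),np.uint8)
w[:,:480]=cv2.resize(S['side']['img'][150:220,250:310],None,fx=8,fy=8,interpolation=cv2.INTER_CUBIC)
w[:320,480:]=cv2.resize(S['top']['img'][125:189,305:369],None,fx=5,fy=5,interpolation=cv2.INTER_CUBIC)
cv2.imwrite('pics/seat.png',w[...,::-1])"
```

```text
at [570.3 -17.  228.9] [180.   35.  171.7] t 17.5 F [ 2.   0.5 -0.3] gap 11.0 grip 99.7 j [ -6. -30. 125.  -2.  50. -87.]
[ 1.6 -0.6  0.1]
```

View pics/seat.png

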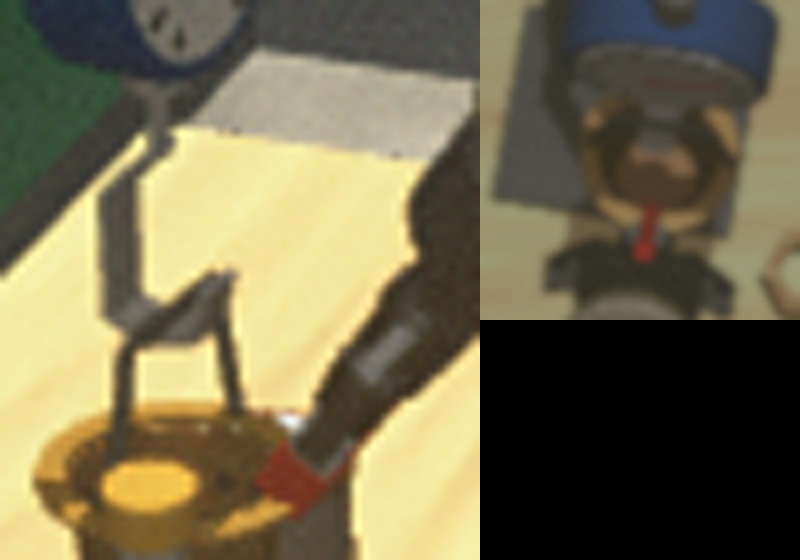

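The bail is seated in the hook's V, with the bar crossing the strap at side pixel (271,188). A small +x force remains, so I'll nudge to relieve it. That was my tenth picture, so from here I use numbers only.

Emit:
send_rows:
  steps:
    - [[0.05,0,0],[0,0,0]]
    - [[0.1,0,0],[0,0,0]]
    - [[0.1,0,0],[0,0,0]]
    - [[0.1,0,0],[0,0,0]]

```text
time: 18.1
tool_pos: [572.8, -16.9, 228.1]
tcp_rot: [180.0, 34.9, 171.7]
ft_force: [-4.7, 0.6, 0.4]
finger_gap: 10.7
grip_force: 100.1
```

Emit:
send_rows:
  steps:
    - [[0.05,0,0],[0,0,0]]
    - [[0.1,0,0],[0,0,0]]
    - [[0.1,0,0],[0,0,0]]

```text
time: 18.48
tool_pos: [576.3, -17.0, 228.7]
tcp_rot: [180.0, 35.0, 171.7]
ft_force: [-1.8, 0.4, -0.2]
finger_gap: 10.3
grip_force: 100.2
```

Emit:
send_rows:
  steps:
    - [[-0.05,0,0],[0,0,0]]
    - [[-0.1,0,0],[0,0,0]]
    - [[-0.1,0,0],[0,0,0]]
    - [[-0.1,0,0],[0,0,0]]

```text
time: 18.98
tool_pos: [573.1, -16.9, 228.7]
tcp_rot: [180.0, 35.0, 171.7]
ft_force: [1.1, -0.2, -0.8]
finger_gap: 10.9
grip_force: 100.0
```

```bash
python3 -c "
from fit0 import *
for i in range(4): snapshot('top');plan2()"
```

```text
at [573.1 -17.  228.6] [180.   35.  171.7] t 19.02 F [0.4 0.1 0.4] gap 11.3 grip 100.0 j [ -6. -30. 125.  -2.  50. -87.]
at [573.1 -17.  228.6] [180.   35.  171.7] t 19.07 F [ 0.3  0.2 -0.5] gap 10.7 grip 100.0 j [ -6. -30. 125.  -2.  50. -87.]
at [573.1 -16.9 228.6] [180.   35.  171.7] t 19.12 F [ 0.4 -0.7 -0.8] gap 10.6 grip 100.0 j [ -6. -30. 125.  -2.  50. -87.]
at [573.1 -17.  228.6] [180.   35.  171.7] t 19.18 F [ 1.  -0.9  0.1] gap 10.9 grip 100.0 j [ -6. -30. 125.  -2.  50. -87.]
```

Emit:
send_rows:
  steps:
    - [[0,0,0],[0,0,0]]
    - [[0,0,0],[0,0,0]]
  squeeze: 20

```text
time: 19.42
tool_pos: [573.1, -17.0, 228.6]
tcp_rot: [180.0, 35.0, 171.7]
ft_force: [0.7, -0.4, -0.5]
finger_gap: 10.9
grip_force: 100.0
```

Emit:
send_rows:
  steps:
    - [[0,0,0],[0,0,0]]
    - [[0,0,0],[0,0,0]]
    - [[0,0,0],[0,0,0]]
    - [[0,0,0],[0,0,0]]
    - [[-0.4,0.06,0.57],[0,0,0]]
    - [[-0.9,0.13,1.3],[0,0,0]]
    - [[-1.5,0.22,2.15],[0,0,0]]
    - [[-1.9,0.28,2.7],[0,0,0]]
    - [[-1.9,0.28,2.7],[0,0,0]]
    - [[-1.9,0.28,2.7],[0,0,0]]
  fingers: 0

```text
time: 20.68
tool_pos: [516.1, -8.6, 308.6]
tcp_rot: [180.0, 35.0, 171.7]
ft_force: [0.7, -0.9, -0.2]
finger_gap: 85.7
grip_force: 0.0
```

```bash
python3 -c "
from fit0 import *
plan2()
S={c:snapshot(c) for c in('side','top')}
bas(S)"
```

```text
at [516.1  -8.6 308.6] [180.   35.  171.7] t 20.68 F [ 0.7 -0.9 -0.2] gap 85.7 grip 0.0 j [ -6. -43. 125.  -2.  63. -87.]
basket ('side', [[269.8, 227.0], [372.6, 368.1]]) ('top', [[241.1, 274.5]])
    [203.2 355.    8.1] 0.1
handle ('side', [[292.3, 203.3], [359.5, 311.2]]) ('top', [[251.4, 259.7], [335.5, 170.8]])
    [262.1 291.7 131.7] 3.4
bail ('side', [[271.3, 187.5], [378.4, 323.1], [326.4, 236.3]]) ('top', [[339.6, 148.0], [234.6, 279.8], [339.1, 172.9]])
    [635.4 -21.1 281.7] 10.6
    [197.2 344.6 153.9] 7.5
hook_seat ('side', [[293.7, 202.9], [268.4, 190.4]]) ('top', [[339.2, 146.5]])
    [644.5 -20.1 270.2] 9.4
hook_tip ('side', [[278.5, 182.6]]) ('top', [[337.0, 154.9]])
    [605.5 -11.7 308.1] 8.3
```

Emit:
send_rows:
  steps:
    - [[0,0,0],[0,0,0]]
    - [[0,0,0],[0,0,0]]
    - [[0,0,0],[0,0,0]]
    - [[0,0,0],[0,0,0]]
    - [[0,0,0],[0,0,0]]
    - [[0,0,0],[0,0,0]]
    - [[0,0,0],[0,0,0]]
    - [[0,0,0],[0,0,0]]
    - [[0,0,0],[0,0,0]]
    - [[0,0,0],[0,0,0]]

```text
time: 22.52
tool_pos: [516.0, -8.5, 309.6]
tcp_rot: [180.0, 35.0, 171.7]
ft_force: [-0.5, 0.1, 0.4]
finger_gap: 85.6
grip_force: 0.0
```

```bash
cat > mot.py <<'E'
from h import *
I=[snapshot("side")["img"][160:240,245:310].astype(float) for _ in range(12)]
g=[cv2.GaussianBlur(i.mean(2),(3,3),0).astype(np.float32) for i in I]
w=cv2.createHanningWindow(g[0].shape[::-1],cv2.CV_32F)
print([np.abs(a-g[0]).mean().round(2) for a in g]);print([np.round(cv2.phaseCorrelate(g[0],a,w)[0],2).tolist() for a in g],sense()["time"])
E
python3 mot.py
```

```text
[np.float32(0.0), np.float32(0.67), np.float32(0.67), np.float32(0.65), np.float32(0.69), np.float32(0.68), np.float32(0.67), np.float32(0.67), np.float32(0.67), np.float32(0.67), np.float32(0.68), np.float32(0.68)]
[[0.0, -0.0], [-0.0, 0.03], [0.06, -0.03], [0.02, -0.01], [0.01, 0.03], [0.03, -0.07], [0.03, -0.01], [0.03, 0.04], [0.04, 0.02], [0.0, 0.02], [0.05, 0.02], [0.02, -0.04]] 23.125
```

Emit:
send_rows:
  steps:
    - [[0,0,0],[0,0,0]]
    - [[0,0,0],[0,0,0]]
    - [[0,0,0],[0,0,0]]
    - [[0,0,0],[0,0,0]]
    - [[0,0,0],[0,0,0]]
    - [[0,0,0],[0,0,0]]
    - [[0,0,0],[0,0,0]]
    - [[0,0,0],[0,0,0]]
    - [[0,0,0],[0,0,0]]
    - [[0,0,0],[0,0,0]]

```text
time: 24.38
tool_pos: [516.1, -8.5, 309.6]
tcp_rot: [180.0, 35.0, 171.7]
ft_force: [-0.2, 0.2, -0.1]
finger_gap: 85.4
grip_force: 0.0
```

```bash
python3 mot.py; python3 -c "
from fit0 import *
S={c:snapshot(c) for c in('side','top')}
def T(a,b): return tri(ray(S['side'],np.array(a)/[640,400]),ray(S['top'],np.array(b)/[640,400]))
h={c:[np.array(r['at'])*[640,400] for r in finder.pinpoint('handle',c)] for c in S};print(h)
b={c:[np.array(r['at'])*[640,400] for r in finder.pinpoint('bail',c)] for c in S};print(b)
print(T((292.3,203.3),(335.5,170.8)))
print('exp handle px',proj(S['side'],[562.3,-15.4,242]),proj(S['top'],[562.3,-15.4,242]))
# red blob
for c,(u,v,w,hh) in {'side':(280,190,30,30),'top':(325,155,30,30)}.items():
    im=S[c]['img'][v:v+hh,u:u+w].astype(int);m=(im[...,0]>im[...,1]*1.8)&(im[...,0]>60);ys,xs=np.nonzero(m);print(c,m.sum(),xs.min()+u,xs.max()+u,ys.min()+v,ys.max()+v,xs.mean()+u,ys.mean()+v)
for p in([-48,0,83],[-94,0,149]):
    P=np.array([638,-25,269-155])+rot([0,0,-8.3]).apply(p);print(proj(S['side'],P),proj(S['top'],P))
plan2(([573.1,-17,227.5],grip(37,-8.3)),)
"
```

```text
[np.float32(0.0), np.float32(0.68), np.float32(0.65), np.float32(0.68), np.float32(0.67), np.float32(0.66), np.float32(0.66), np.float32(0.65), np.float32(0.64), np.float32(0.66), np.float32(0.67), np.float32(0.66)]
[[-0.0, 0.0], [0.01, -0.02], [0.03, 0.03], [-0.02, -0.02], [-0.0, -0.01], [0.01, 0.01], [-0.02, -0.03], [0.02, 0.01], [0.03, -0.04], [0.0, -0.0], [-0.0, 0.01], [-0.01, 0.02]] 24.975
{'side': [array([293.4, 203.8]), array([358.9, 311. ]), array([332.9, 214.5])], 'top': [array([255.1, 260.1]), array([339.7, 173.1])]}
{'side': [array([381.2, 323.4]), array([268.8, 186.6]), array([299.9, 245.9]), array([273. , 228.7])], 'top': [array([340.7, 148.8]), array([236. , 276.7]), array([341.9, 158.3])]}
(array([563.1,  -9.2, 244.3]), np.float64(15.06592958800172))
exp handle px [290.9 202.5] [337.7 173.3]
side 141 281 298 196 215 289.5531914893617 205.26241134751774
top 33 336 339 166 178 337.6060606060606 172.5151515151515
[283.1 213. ] [338.2 168.3]
[295.6 198.1] [336.7 177. ]
at [516.   -8.6 309.5] [180.   35.  171.7] t 25.27 F [ 0.2  0.8 -0.1] gap 85.5 grip 0.0 j [ -6. -43. 124.  -2.  63. -87.]
-> [1.902, -0.281, -2.735] [-0.006, -0.035, -0.001]
```

Basket hung motionless for over 2 s. Regrasping.

Emit:
send_rows:
  steps:
    - [[0.3,-0.05,-0.45],[-0.006,-0.035,0]]
    - [[0.8,-0.12,-1.15],[-0.006,-0.035,0]]
    - [[1.3,-0.19,-1.87],[-0.006,-0.035,0]]
    - [[1.7,-0.25,-2.45],[-0.006,-0.035,0]]
    - [[1.9,-0.28,-2.73],[-0.006,-0.035,0]]
    - [[1.9,-0.28,-2.73],[-0.006,-0.035,0]]
    - [[1.9,-0.28,-2.73],[-0.006,-0.035,0]]

```text
time: 26.15
tool_pos: [573.3, -16.9, 228.8]
tcp_rot: [-180.0, 37.1, 171.8]
ft_force: [-0.2, -0.3, 0.3]
finger_gap: 85.4
grip_force: 0.0
```

Emit:
send_rows:
  steps:
    - [[0,0,0],[0,0,0]]
    - [[0,0,0],[0,0,0]]
    - [[0,0,0],[0,0,0]]
    - [[0,0,0],[0,0,0]]
    - [[0,0,0],[0,0,0]]
    - [[0,0,0],[0,0,0]]
  fingers: 1
  squeeze: 20

```text
time: 26.9
tool_pos: [573.0, -17.0, 227.6]
tcp_rot: [-180.0, 37.0, 171.8]
ft_force: [-0.4, 0.1, -0.4]
finger_gap: 12.2
grip_force: 27.0
```

Emit:
send_rows:
  steps:
    - [[0,0,0],[0,0,0]]
    - [[0,0,0],[0,0,0]]
    - [[0,0,0],[0,0,0]]
  squeeze: 100

```text
time: 27.28
tool_pos: [573.0, -16.9, 227.6]
tcp_rot: [-180.0, 37.0, 171.8]
ft_force: [-0.5, -0.4, -0.0]
finger_gap: 11.0
grip_force: 97.3
```

```bash
python3 -c "
from fit0 import *
plan2()"
```

```text
at [573.  -16.9 227.6] [-180.    37.   171.8] t 27.27 F [-0.5 -0.4 -0. ] gap 11.0 grip 97.3 j [ -6. -31. 127.  -2.  48. -87.]
```

Emit:
send_rows:
  steps:
    - [[0,0,0.2],[0,0,0]]
    - [[0,0,0.5],[0,0,0]]
    - [[0,0,0.8],[0,0,0]]
    - [[0,0,1.1],[0,0,0]]
    - [[0,0,1.4],[0,0,0]]
    - [[0,0,1.7],[0,0,0]]
    - [[0,0,2.05],[0,0,0]]
    - [[0,0,2.05],[0,0,0]]
    - [[0,0,2.05],[0,0,0]]

```text
time: 28.4
tool_pos: [572.9, -16.9, 288.8]
tcp_rot: [-180.0, 37.0, 171.8]
ft_force: [-0.8, 0.5, -2.8]
finger_gap: 11.0
grip_force: 97.3
```

Emit:
send_rows:
  steps:
    - [[-0.4,0.06,0],[0,0,0]]
    - [[-0.9,0.13,0],[0,0,0]]
    - [[-1.4,0.2,0],[0,0.017,0]]
    - [[-1.9,0.28,0],[0.006,0.035,0]]
    - [[-2.4,0.35,0],[0.006,0.035,0]]
    - [[-2.5,0.35,0],[0.006,0.035,0]]
    - [[-2.5,0.35,0],[0.006,0.035,0]]

```text
time: 29.28
tool_pos: [498.2, -6.5, 289.0]
tcp_rot: [180.0, 35.0, 171.7]
ft_force: [-0.1, -0.4, -2.9]
finger_gap: 10.9
grip_force: 97.5
```

```bash
python3 -c "
from fit0 import *
plan2()
S={c:snapshot(c) for c in('side','top')}
bas(S)
s=sense();R=rot(s['tcp_rot']);T=s['tool_pos']
o=grip(35,0).inv().apply([67.1,0,44.6]);print('bail exp',T+R.apply(o))
"
```

```text
at [498.2  -6.5 289. ] [180.   35.  171.7] t 29.27 F [-0.1 -0.4 -2.9] gap 10.9 grip 97.5 j [ -6. -47. 129.  -2.  63. -87.]
basket ('side', [[289.8, 217.3], [375.0, 367.1], [331.8, 217.4]]) ('top', [[242.0, 273.1], [335.5, 178.4], [340.2, 148.2]])
    [559.1  -7.9 191.6] 8.9
    [203.3 350.8   8.3] 10.7
handle ('side', [[311.5, 190.2], [361.4, 314.2]]) ('top', [[334.8, 191.3]])
    [490.1  -4.2 303.5] 1.5
bail ('side', [[377.4, 325.8], [290.6, 175.6]]) ('top', [[341.7, 164.9], [237.0, 276.4], [394.6, 203.0]])
    [204.  339.5 139.3] 0.9
    [568.4 -25.7 331.2] 4.5
hook_seat ('side', [[268.4, 182.4]]) ('top', [[343.1, 148.7]])
    [639.2 -30.3 292.1] 7.5
hook_tip ('side', [[279.9, 181.8]]) ('top', [[340.8, 133.7], [339.5, 149.6], [338.9, 154.2]])
    [605.7 -18.2 308.4] 12.6
bail exp [564.5 -16.1 333.8]
```

Basket is off the hook, and the hook is back at about 292 mm. Carrying it to above the cup.

Emit:
send_rows:
  steps:
    - [[-0.2,-0.6,-0.1],[0,0,0]]
    - [[-0.55,-1.6,-0.3],[0,0,0]]
    - [[-0.95,-2.8,-0.5],[0,0,0]]
    - [[-1.35,-4.0,-0.8],[0,0,0]]
    - [[-1.75,-5.2,-1.0],[0,0,0]]
    - [[-2.1,-6.2,-1.2],[0,0,0]]
    - [[-2.4,-7.0,-1.3],[0,0,0]]
    - [[-2.49,-7.31,-1.3],[0,0,0]]
    - [[-2.49,-7.31,-1.3],[0,0,0]]
    - [[-2.49,-7.31,-1.3],[0,0,0]]

```text
time: 31.12
tool_pos: [423.7, -225.1, 250.4]
tcp_rot: [180.0, 35.0, 171.8]
ft_force: [1.0, 0.1, -4.7]
finger_gap: 10.8
grip_force: 98.3
```

```bash
cat > cupfit.py <<'E'
from fit0 import *
plan2()
S={c:snapshot(c) for c in('side','top')}
s=sense();R=rot(s['tcp_rot']);T=np.array(s['tool_pos'])
off=lambda p:T+R.apply(grip(35,0).inv().apply(np.array(p)+[67.1,0,-110.4]))
print("exp basket org",off([0,0,0]),"axis",R.apply(grip(35,0).inv().apply([0,0,1])))
for c in S:
  for l in("bail","cup_rim","basket","handle","cup"):
    print(c,l,[(np.round(np.array(r["at"])*[640,400],1).tolist(),round(r["confidence"],2)) for r in finder.pinpoint(l,c)[:3]])
  print(c,"exp bail",proj(S[c],off([0,0,155])),"org",proj(S[c],off([0,0,0])),"handle",proj(S[c],off([-78,0,126])),"cup rim exp",proj(S[c],[490,-235.5,90]),"cup",proj(S[c],[490,-235.5,0]))
  for l in("basket","cup"):
    for r in finder.trace(l,c)[:3]: print(c,l,"box",round(r["confidence"],2),(np.array(r["box"])*[640,400,640,400]).round(1))
  th=np.linspace(0,6.283,60)
  F=np.array([proj(S[c],off([58*np.cos(t),58*np.sin(t),z])) for t in th for z in(80,85)]);print(c,"flange exp box",F.min(0),F.max(0))
cv2.imwrite("pics/c_side.png",S["side"]["img"][...,::-1]);cv2.imwrite("pics/c_top.png",S["top"]["img"][...,::-1])
E
python3 cupfit.py
```

```text
at [ 423.7 -225.1  250.4] [180.   35.  171.8] t 31.12 F [ 1.   0.1 -4.7] gap 10.8 grip 98.3 j [ -52.  -47.  133.   25.   69. -138.]
exp basket org [ 490.2 -234.4  140. ] axis [-0. -0.  1.]
side bail [([333.0, 160.8], 0.96), ([376.5, 326.1], 0.83)]
side cup_rim [([330.2, 215.3], 0.91)]
side basket [([373.3, 369.5], 0.87), ([329.7, 204.7], 0.56)]
side handle [([355.1, 177.2], 0.84), ([357.5, 313.8], 0.74)]
side cup [([279.1, 178.6], 0.71), ([330.1, 234.9], 0.68)]
side exp bail [332.5 163.3] org [331.2 202.9] handle [353.2 175.5] cup rim exp [330.9 214.9] cup [330.2 235.9]
side basket box 0.87 [314.  159.4  38.2  50.3]
side basket box 0.59 [352.2 302.3  49.1  77. ]
side cup box 0.57 [316.3 208.1  26.8  34.8]
side flange exp box [315.3 174.4] [348.5 190.5]
top bail [([233.7, 278.4], 0.87), ([405.0, 193.0], 0.75), ([333.7, 153.7], 0.66)]
top cup_rim [([392.3, 203.3], 0.71)]
top basket [([397.8, 200.4], 0.85), ([243.7, 274.6], 0.81), ([336.1, 166.9], 0.38)]
top handle [([399.5, 213.9], 0.66), ([252.3, 259.9], 0.65)]
top cup [([388.0, 202.7], 0.47)]
top exp bail [405.4 192.2] org [396.4 199. ] handle [400.6 216.7] cup rim exp [394.2 200.9] cup [390.2 204. ]
top basket box 0.7 [223.2 256.5  33.   36.6]
top basket box 0.63 [384.7 179.7  33.2  42.2]
top basket box 0.58 [379.  195.5  15.   20.2]
top cup box 0.66 [377.5 193.   17.5  21.2]
top cup box 0.55 [304.   72.   61.9  98.9]
top flange exp box [384. 179.] [417.9 212.4]
```

Run:
```python
from fit0 import *
im=cv2.imread('pics/c_side.png')[...,::-1].astype(int)
for v in (180,182,184): print(v,[tuple(x) for x in im[v,311:318].tolist()],[tuple(x) for x in im[v,345:353].tolist()])
for v in (213,216): print(v,[tuple(x) for x in im[v,312:320].tolist()],[tuple(x) for x in im[v,342:350].tolist()])
t=cv2.imread('pics/c_top.png')[...,::-1].astype(int)
for v in (192,195,198): print(v,[tuple(x) for x in t[v,380:388].tolist()],[tuple(x) for x in t[v,414:422].tolist()])
print([tuple(x) for x in t[175:184,401].tolist()])
```

```text
180 [(246, 232, 160), (246, 230, 158), (244, 230, 154), (245, 230, 157), (245, 229, 156), (244, 226, 153), (226, 180, 95)] [(205, 151, 67), (163, 84, 46), (126, 56, 33), (121, 58, 45), (103, 78, 61), (81, 65, 54), (66, 55, 39), (66, 58, 43)]
182 [(245, 230, 152), (246, 229, 155), (245, 228, 150), (245, 229, 154), (245, 227, 149), (223, 178, 92), (205, 155, 70)] [(127, 55, 38), (118, 53, 33), (120, 52, 34), (120, 51, 34), (119, 53, 33), (117, 59, 45), (109, 79, 66), (110, 68, 53)]
184 [(246, 231, 160), (246, 230, 155), (246, 230, 156), (246, 227, 151), (246, 229, 153), (227, 185, 103), (210, 157, 72)] [(118, 49, 31), (118, 54, 35), (121, 55, 39), (120, 55, 40), (116, 52, 31), (117, 57, 35), (130, 65, 47), (142, 84, 50)]
213 [(247, 240, 171), (246, 239, 170), (246, 239, 171), (247, 242, 172), (249, 247, 179), (159, 183, 126), (94, 111, 82), (79, 80, 59)] [(86, 84, 59), (80, 80, 55), (108, 104, 74), (188, 168, 110), (245, 222, 146), (246, 227, 152), (243, 223, 147), (244, 224, 149)]
216 [(246, 241, 174), (246, 244, 180), (247, 244, 178), (248, 244, 176), (185, 182, 120), (125, 154, 116)
[... 377 characters left out ...]
, 114), (160, 154, 116), (160, 154, 115)]
195 [(134, 127, 93), (110, 106, 77), (82, 82, 61), (75, 71, 50), (107, 91, 61), (137, 113, 74), (148, 123, 81), (138, 114, 74)] [(92, 77, 56), (80, 71, 51), (94, 83, 58), (130, 118, 82), (151, 143, 104), (158, 154, 114), (160, 156, 117), (160, 156, 117)]
198 [(101, 92, 68), (80, 77, 58), (65, 68, 50), (68, 70, 52), (101, 90, 63), (137, 116, 78), (152, 127, 85), (149, 124, 81)] [(105, 86, 56), (111, 92, 59), (120, 102, 68), (138, 124, 87), (151, 143, 105), (159, 154, 115), (159, 155, 116), (160, 155, 117)]
[(160, 159, 120), (160, 160, 121), (159, 158, 121), (156, 150, 113), (152, 134, 95), (149, 124, 81), (147, 121, 78), (133, 109, 70), (107, 87, 57)]
```

Basket measured at about (488.5,-232.5), cup at (491,-235.5). Correcting by a few mm and lowering.

Emit:
send_rows:
  steps:
    - [[0.07,-0.1,0],[0,0,0]]
    - [[0.07,-0.1,-0.3],[0,0,0]]
    - [[0.07,-0.1,-0.7],[0,0,0]]
    - [[0.07,-0.1,-1.1],[0,0,0]]
    - [[0.07,-0.1,-1.5],[0,0,0]]
    - [[0.07,-0.1,-1.9],[0,0,0]]
    - [[0.07,-0.1,-2.3],[0,0,0]]
    - [[0.07,-0.1,-2.6],[0,0,0]]
    - [[0.07,-0.1,-2.7],[0,0,0]]
    - [[0.07,-0.1,-2.7],[0,0,0]]

```text
time: 33.17
tool_pos: [425.5, -228.8, 169.1]
tcp_rot: [180.0, 35.0, 171.7]
ft_force: [0.7, -0.4, -3.3]
finger_gap: 11.2
grip_force: 98.3
```

```bash
python3 cupfit.py | grep -v box
python3 - <<'E'
from fit0 import *
im=cv2.imread('pics/c_side.png')[...,::-1].astype(int)
for v in (202,206,210,225): print(v,im[v,312:320,:2].tolist(),im[v,343:351,:2].tolist())
t=cv2.imread('pics/c_top.png')[...,::-1].astype(int)
for v in (193,197,201): print(v,t[v,375:385,:2].tolist(),t[v,407:418,:2].tolist())
E
```

```text
at [ 425.5 -228.8  169.1] [180.   35.  171.7] t 33.17 F [ 0.7 -0.4 -3.3] gap 11.2 grip 98.3 j [ -52.  -43.  139.   27.   60. -143.]
exp basket org [ 492.2 -238.6   59.5] axis [-0.  0.  1.]
side bail [([375.0, 326.5], 0.79), ([333.5, 182.0], 0.57)]
side cup_rim [([335.0, 214.7], 0.68), ([211.6, 311.2], 0.23)]
side basket [([369.7, 369.9], 0.76), ([328.8, 221.4], 0.68)]
side handle [([358.1, 312.5], 0.93), ([351.6, 196.8], 0.71)]
side cup [([327.3, 236.8], 0.66)]
side exp bail [331.6 183.7] org [330.4 221.6] handle [351.8 195.8] cup rim exp [330.9 214.9] cup [330.2 235.9]
top bail [([234.5, 276.9], 0.67), ([401.3, 192.1], 0.64), ([293.9, 184.3], 0.2)]
top cup_rim [([392.3, 200.0], 0.54)]
top basket [([393.7, 199.6], 0.82), ([244.8, 274.8], 0.59), ([341.4, 145.6], 0.55)]
top handle [([252.5, 260.5], 0.88), ([396.1, 217.7], 0.82), ([335.7, 150.0], 0.58)]
top cup [([297.1, 186.0], 0.69), ([387.5, 201.8], 0.49)]
top exp bail [401.6 195.4] org [393.6 201.5] handle [397.2 218.3] cup rim exp [394.2 200.9] cup [390.2 204. ]
202 [[246, 228], [243, 221], [241, 219], [234, 203], [213, 163], [205,
[... 747 characters left out ...]
59, 154], [158, 153], [155, 150], [146, 141], [136, 127], [140, 122], [147, 123]] [[86, 71], [113, 94], [136, 112], [146, 121], [149, 125], [151, 134], [155, 146], [158, 152], [160, 155], [159, 154], [159, 154]]
197 [[159, 155], [159, 156], [154, 150], [140, 133], [122, 111], [105, 95], [103, 93], [120, 101], [127, 105], [119, 98]] [[70, 65], [74, 68], [82, 74], [82, 75], [85, 78], [107, 96], [135, 126], [152, 147], [157, 155], [159, 157], [159, 157]]
201 [[158, 149], [151, 141], [133, 121], [114, 101], [103, 91], [90, 82], [85, 81], [110, 97], [140, 119], [152, 127]] [[65, 57], [78, 65], [97, 80], [113, 92], [126, 103], [136, 114], [146, 128], [154, 139], [158, 144], [159, 146], [159, 146]]
```

Emit:
send_rows:
  steps:
    - [[0,0,-0.15],[0,0,0]]
    - [[0,0,-0.35],[0,0,0]]
    - [[0,0,-0.55],[0,0,0]]
    - [[0,0,-0.7],[0,0,0]]
    - [[0,0,-0.7],[0,0,0]]
    - [[0,0,-0.7],[0,0,0]]

```text
time: 34.72
tool_pos: [425.5, -228.8, 148.4]
tcp_rot: [180.0, 35.0, 171.7]
ft_force: [-0.0, 0.4, -4.1]
finger_gap: 11.3
grip_force: 98.3
```

```bash
python3 -c "
from fit0 import *
plan2();print(sense()['joint_pos'])"
```

```text
at [ 425.5 -228.8  148.4] [180.   35.  171.7] t 34.73 F [-0.   0.4 -4.1] gap 11.3 grip 98.3 j [ -52.  -42.  141.   28.   58. -144.]
[ -52.3  -41.9  140.7   28.2   57.8 -144.3]
```

Emit:
send_rows:
  steps:
    - [[0,0,-0.15],[0,0,0]]
    - [[0,0,-0.3],[0,0,0]]
    - [[0,0,-0.45],[0,0,0]]
    - [[0,0,-0.6],[0,0,0]]
    - [[0,0,-0.7],[0,0,0]]
    - [[0,0,-0.7],[0,0,0]]

```text
time: 35.48
tool_pos: [425.3, -228.6, 126.7]
tcp_rot: [179.9, 35.0, 171.7]
ft_force: [0.1, 0.2, -3.4]
finger_gap: 10.8
grip_force: 98.4
```

```bash
python3 -c "
from fit0 import *
plan2();print(sense()['joint_pos'])
S={c:snapshot(c) for c in('side','top')}
for c in S: print(c,[[(np.round(np.array(r['at'])*[640,400],1).tolist(),round(r['confidence'],2)) for r in finder.pinpoint(l,c)[:2]] for l in('cup','cup_rim','basket')])"
```

```text
at [ 425.3 -228.6  126.7] [179.9  35.  171.7] t 35.48 F [ 0.1  0.2 -3.4] gap 10.8 grip 98.4 j [ -52.  -40.  142.   29.   55. -146.]
[ -52.3  -40.1  142.1   29.1   55.1 -146.1]
side [[([326.4, 237.6], 0.88)], [([337.1, 213.9], 0.67)], [([329.5, 230.2], 0.74), ([367.4, 367.2], 0.59)]]
top [[([339.6, 149.4], 0.3)], [], [([390.9, 201.9], 0.97), ([242.7, 271.9], 0.8)]]
```

Emit:
send_rows:
  steps:
    - [[0,0,-0.04],[0,0,0]]
    - [[0,0,-0.08],[0,0,0]]
    - [[0,0,-0.12],[0,0,0]]
    - [[0,0,-0.16],[0,0,0]]
    - [[0,0,-0.16],[0,0,0]]

```text
time: 36.5
tool_pos: [426.1, -229.2, 124.2]
tcp_rot: [-180.0, 35.1, 171.8]
ft_force: [-12.6, 7.0, 13.5]
finger_gap: 11.1
grip_force: 101.5
```

Emit:
send_rows:
  steps:
    - [[0,0,-0.02],[0,0,0]]
    - [[0,0,-0.04],[0,0,0]]
    - [[0,0,-0.06],[0,0,0]]
    - [[0,0,-0.06],[0,0,0]]

```text
time: 37.0
tool_pos: [426.6, -229.6, 124.1]
tcp_rot: [-179.9, 35.2, 171.9]
ft_force: [-21.6, 10.3, 24.1]
finger_gap: 11.3
grip_force: 103.7
```

```bash
python3 -c "
from fit0 import *
plan2();print(sense()['joint_pos'])"
```

```text
at [ 426.6 -229.6  124.1] [-179.9   35.2  171.9] t 37.0 F [-21.6  10.3  24.1] gap 11.3 grip 103.7 j [ -52.  -40.  142.   29.   54. -147.]
[ -52.3  -39.6  142.2   29.5   54.4 -146.7]
```

Emit:
send_rows:
  steps:
    - [[0,0,0.08],[0,0,0]]
    - [[0,0,0.15],[0,0,0]]
    - [[0,0,0.22],[0,0,0]]
    - [[0,0,0.22],[0,0,0]]

```text
time: 37.5
tool_pos: [425.3, -228.7, 126.9]
tcp_rot: [180.0, 35.0, 171.7]
ft_force: [0.2, -0.4, -3.3]
finger_gap: 11.1
grip_force: 98.3
```

```bash
python3 cupfit.py
python3 - <<'E'
from fit0 import *
im=cv2.imread('pics/c_side.png')[...,::-1].astype(int)
for v in (209,211,213,215,217,219,222,226,230): print(v,im[v,312:320,:2].tolist(),im[v,342:350,:2].tolist())
E
```

```text
at [ 425.3 -228.7  126.9] [180.   35.  171.7] t 37.5 F [ 0.2 -0.4 -3.3] gap 11.1 grip 98.3 j [ -52.  -40.  142.   29.   55. -146.]
exp basket org [ 491.7 -238.2   16.4] axis [ 0. -0.  1.]
side bail [([379.4, 327.3], 0.84), ([333.1, 192.9], 0.67)]
side cup_rim [([330.7, 215.9], 0.71)]
side basket [([326.2, 230.7], 0.66), ([278.4, 178.2], 0.52)]
side handle [([359.5, 315.2], 0.91), ([353.1, 207.7], 0.59), ([278.6, 178.7], 0.35)]
side cup [([329.5, 237.4], 0.56)]
side exp bail [331.3 194.6] org [330.1 231.7] handle [351.3 206.7] cup rim exp [330.9 214.9] cup [330.2 235.9]
side basket box 0.93 [313.6 192.6  35.   27.8]
side basket box 0.68 [350.6 303.5  50.3  74.2]
side flange exp box [314.7 204. ] [346.8 221.1]
top bail [([399.5, 195.5], 0.62), ([235.6, 272.8], 0.6)]
top cup_rim [([336.9, 152.2], 0.47)]
top basket [([392.5, 204.6], 0.72), ([241.9, 273.2], 0.71)]
top handle [([396.7, 218.5], 0.95), ([253.6, 260.9], 0.88)]
top cup [([400.0, 196.0], 0.27)]
top exp bail [399.1 197.4] org [391.5 203.1] handle [394.9 219.5] cup rim exp [394.2 200.9] cup [390.2 204. ]
top basket box 0.94 [222.
[... 1141 characters left out ...]
107], [76, 75], [97, 88]] [[170, 127], [127, 103], [97, 85], [137, 111], [248, 224], [249, 234], [246, 230], [246, 231]]
222 [[247, 236], [247, 233], [246, 230], [248, 232], [251, 233], [182, 157], [92, 87], [84, 80]] [[82, 82], [82, 80], [117, 101], [250, 228], [248, 232], [247, 233], [247, 232], [247, 230]]
226 [[246, 230], [246, 229], [247, 232], [246, 230], [249, 236], [252, 239], [134, 116], [80, 73]] [[87, 81], [109, 95], [226, 198], [248, 233], [247, 231], [246, 229], [246, 228], [246, 228]]
230 [[246, 231], [246, 232], [246, 234], [246, 235], [246, 232], [249, 234], [225, 201], [111, 103]] [[101, 93], [220, 193], [250, 234], [247, 231], [246, 229], [246, 228], [246, 230], [247, 233]]
```

Run:
```python
from fit0 import *
s=snapshot('side');im=s['img'].astype(int)
print('    ',*range(316,352))
for v in range(186,212): print(v,' '.join('%3d'%x for x in im[v,316:352].mean(1)))
T=np.array(sense()['tool_pos']);R=rot(sense()['tcp_rot'])
off=lambda p,th=0:T+R.apply(grip(35,0).inv().apply(Ro.from_euler('y',th,degrees=True).apply(np.array(p)-[-78,0,126])+[-78+67.1,0,126-110.4]))
for th in(0,-3,3):print(th,[proj(s,off(p,th)).tolist() for p in((0,34,155),(0,-34,155),(0,51,85),(0,-51,85))])
```

```text
316 317 318 319 320 321 322 323 324 325 326 327 328 329 330 331 332 333 334 335 336 337 338 339 340 341 342 343 344 345 346 347 348 349 350 351
186 213 215 213 213 212 210 208 206 210 212 177 108  97  97  98  98  94  96 100  97  75  63  59  60  62  63  62  62  63  64  60  58  53  61  95  94
187 216 214 211 212 209 206 207 208 210 214 183  91  91  99  96  92  99  96  99 100  93  80  63  60  59  57  61  62  63  62  61  57  65  93  99  93
188 214 211 209 209 210 204 207 210 213 214 185  80  75  94  99 103  98 100  95  96  96  94  92  86  63  68  68  64  66  63  69  81  93 100  99  94
189 212 212 209 208 209 208 210 210 212 214 187  80  57  79  98  93  99  96  96  97  98  98  99  94  97  93  93  95  96  96  92  90  95  95  93 103
190 211 212 211 210 205 207 212 213 211 217 216  97  55  57  70  88  96  96  99  95  99  96  98  95  99  94  93 100  97 100 100  99  98  95 100 100
191 211 211 209 208 207 210 212 213 213 218 215 144  72  59  56  60  67  76  89 101 104  99  99  94  98 100  98  99  98  97  96 102 102  95  97  94
192 211 212 208 208 208 213 214 214 214 214 209 204 144  81  59  56 
[... 2693 characters left out ...]
84  96  92 120 142 132  97  86  67  59  63  60  64
211 156 145 141 103  97  81  72  77  79  73  76  77  81  80  77  75  83  79  81  76  74  73  75  76  73  90  91 110  92  71  75  76  72  64  65  84
0 [[327.3064514372426, 198.51022413149207], [335.2200529405345, 190.57573216417867], [324.7800150532717, 217.95333967228711], [336.4604624063064, 205.52533525403257]]
-3 [[327.7586164969276, 197.5927929895754], [335.67012319630373, 189.67386964572128], [324.28513427382154, 216.80975388028222], [335.99429204612403, 204.42203641795564]]
3 [[326.9103845517546, 199.45839408403083], [334.824627139969, 191.50731066813822], [325.32969980799623, 219.0821350474851], [336.9799787400009, 206.6136399697726]]
```

Pixel fits show the basket upright and about 3 mm lower in the grip than assumed. So the stiff contact at TCP z≈124 was the flange meeting the rim. I'll re-lower to just touch, then release.

Emit:
send_rows:
  steps:
    - [[0,0,-0.03],[0,0,0]]
    - [[0,0,-0.05],[0,0,0]]
    - [[0,0,-0.07],[0,0,0]]
    - [[0,0,-0.08],[0,0,0]]
    - [[0,0,-0.08],[0,0,0]]

```text
time: 38.98
tool_pos: [425.4, -228.7, 124.7]
tcp_rot: [180.0, 35.0, 171.7]
ft_force: [0.1, -0.6, -3.6]
finger_gap: 10.7
grip_force: 98.3
```

Emit:
send_rows:
  steps:
    - [[0,0,-0.015],[0,0,0]]
    - [[0,0,-0.015],[0,0,0]]
    - [[0,0,-0.015],[0,0,0]]

```text
time: 39.35
tool_pos: [425.5, -228.8, 124.5]
tcp_rot: [180.0, 35.0, 171.7]
ft_force: [-0.4, 0.3, -2.4]
finger_gap: 10.7
grip_force: 98.6
```

Emit:
send_rows:
  steps:
    - [[0,0,-0.01],[0,0,0]]
    - [[0,0,-0.02],[0,0,0]]
    - [[0,0,-0.02],[0,0,0]]
    - [[0,0,-0.02],[0,0,0]]

```text
time: 39.85
tool_pos: [425.7, -228.9, 124.2]
tcp_rot: [180.0, 35.0, 171.8]
ft_force: [-3.2, 2.5, 3.6]
finger_gap: 10.6
grip_force: 99.5
```

```bash
python3 -c "
from fit0 import *
for i in range(4): snapshot('top');plan2()"
```

```text
at [ 425.7 -228.9  124.2] [180.   35.  171.8] t 39.9 F [-3.2  1.9  3.8] gap 11.0 grip 99.5 j [ -52.  -40.  142.   29.   55. -146.]
at [ 425.7 -228.9  124.2] [180.   35.  171.8] t 39.95 F [-3.7  2.5  3.2] gap 10.9 grip 99.6 j [ -52.  -40.  142.   29.   55. -146.]
at [ 425.7 -228.9  124.2] [180.   35.  171.8] t 40.0 F [-3.4  2.2  4.5] gap 10.9 grip 99.6 j [ -52.  -40.  142.   29.   55. -146.]
at [ 425.6 -228.9  124.1] [180.   35.  171.8] t 40.05 F [-2.9  2.5  5. ] gap 10.8 grip 99.6 j [ -52.  -40.  142.   29.   55. -146.]
```

Emit:
send_rows:
  steps:
    - [[0,0,0.05],[0,0,0]]
    - [[-0.05,0.03,0.05],[0,0,0]]
    - [[-0.1,0.07,0.05],[0,0,0]]
    - [[-0.1,0.07,0.05],[0,0,0]]

```text
time: 40.55
tool_pos: [422.2, -226.5, 124.9]
tcp_rot: [179.9, 35.0, 171.7]
ft_force: [0.2, -0.2, -3.7]
finger_gap: 11.1
grip_force: 98.3
```

Emit:
send_rows:
  steps:
    - [[0,0,-0.03],[0,0,0]]
    - [[0,0,-0.05],[0,0,0]]
    - [[0,0,-0.07],[0,0,0]]
    - [[0,0,-0.07],[0,0,0]]

```text
time: 41.05
tool_pos: [422.8, -226.9, 123.9]
tcp_rot: [-180.0, 35.1, 171.8]
ft_force: [-1.8, 1.8, 2.1]
finger_gap: 11.1
grip_force: 99.2
```

Contact occurs at the same height after a 3.6 mm sideways shift, so the flange is on the rim. Relaxing and releasing.

Emit:
send_rows:
  steps:
    - [[0,0,0.02],[0,0,0]]
    - [[0,0,0.02],[0,0,0]]
    - [[0,0,0.02],[0,0,0]]
  squeeze: 20

```text
time: 41.42
tool_pos: [422.5, -226.8, 123.9]
tcp_rot: [180.0, 35.0, 171.7]
ft_force: [1.4, -0.8, -0.2]
finger_gap: 10.9
grip_force: 98.6
```

Emit:
send_rows:
  steps:
    - [[0,0,0],[0,0,0]]
    - [[0,0,0],[0,0,0]]
    - [[0,0,0],[0,0,0]]
    - [[0,0,0],[0,0,0]]
    - [[0,0,0],[0,0,0]]
    - [[-0.4,0.06,0.57],[0,0,0]]
    - [[-0.9,0.13,1.3],[0,0,0]]
    - [[-1.4,0.2,2.0],[0,0,0]]
  fingers: 0

```text
time: 42.42
tool_pos: [387.1, -228.1, 172.4]
tcp_rot: [179.7, 35.1, 171.8]
ft_force: [4.6, -3.2, 4.9]
finger_gap: 85.4
grip_force: 0.0
```

```bash
python3 -c "
from fit0 import *
plan2();print(sense()['joint_pos'])"
```

```text
at [ 387.1 -228.1  172.4] [179.7  35.1 171.8] t 42.42 F [ 4.6 -3.2  4.9] gap 85.4 grip 0.0 j [ -59.  -51.  143.   29.   67. -147.]
[ -59.2  -51.2  143.    29.2   67.5 -147.5]
```

Emit:
send_rows:
  steps:
    - [[0,0,0.5],[0,0.08,0]]
    - [[0,0,1.0],[0,0.16,0]]
    - [[0,0,1.8],[0,0.25,0]]
    - [[0,0,2.6],[0,0.35,0]]
    - [[0,0,3.4],[0,0.45,0]]
    - [[0,0,4.0],[0,0.5,0]]
    - [[0,0,4.0],[0,0.5,0]]
    - [[0,0,4.0],[0,0.5,0]]
    - [[0,0,4.0],[0,0.5,0]]

```text
time: 43.55
tool_pos: [386.2, -227.6, 289.6]
tcp_rot: [-176.5, 6.6, 173.2]
ft_force: [0.5, -0.1, -0.4]
finger_gap: 85.3
grip_force: 0.0
```

```bash
python3 cupfit.py | grep -v exp
python3 - <<'E'
from fit0 import *
S={c:snapshot(c) for c in('side','top')}
th=np.linspace(0,6.283,80)
def box(c,f,x,y):
    P=np.array([proj(S[c],(x+r*np.cos(t),y+r*np.sin(t),z)) for r,z in f for t in th]);return P.min(0).round(1),P.max(0).round(1)
for c in S: print(c,'home flange box',box(c,[(58,90),(58,95)],490,-235.5),'bail',proj(S[c],(490,-235.5,165)))
im=S['side']['img'].astype(int)
for v in (209,211,213,215,217,219,222,226,230,238): print(v,im[v,312:320,:2].tolist(),im[v,342:350,:2].tolist())
t=S['top']['img'].astype(int)
for v in (196,200,204): print(v,t[v,375:385,0].tolist(),t[v,406:416,0].tolist())
print(t[180:190,395,0],t[210:222,395,0])
E
```

```text
at [ 386.2 -227.6  289.6] [-176.5    6.6  173.2] t 43.55 F [ 0.5 -0.1 -0.4] gap 85.3 grip 0.0 j [ -37.  -26.  109.    0.   89. -120.]
side bail [([377.1, 325.0], 0.89), ([333.7, 196.8], 0.57)]
side cup_rim [([331.7, 215.9], 0.77), ([269.0, 138.4], 0.42), ([273.5, 257.6], 0.38)]
side basket [([370.9, 368.4], 0.84), ([330.0, 232.5], 0.83), ([275.9, 296.8], 0.39)]
side handle [([330.1, 238.0], 0.61), ([352.5, 209.5], 0.59), ([357.4, 314.5], 0.56)]
side cup [([325.2, 234.2], 0.56), ([332.1, 215.0], 0.56)]
side basket box 0.81 [350.2 304.5  49.9  75.9]
side basket box 0.72 [315.7 190.6  45.3  31.3]
side cup box 0.72 [314.7 221.3  28.1  21.9]
top bail [([233.4, 277.2], 0.91), ([400.1, 194.6], 0.57)]
top cup_rim [([335.0, 168.5], 0.46)]
top basket [([243.4, 273.0], 0.87), ([392.1, 205.7], 0.61)]
top handle [([394.2, 216.3], 0.83), ([250.9, 260.0], 0.7)]
top cup [([268.9, 150.1], 0.43)]
top basket box 0.74 [380.4 185.4  28.3  32.8]
top basket box 0.61 [221.9 259.3  29.4  33.8]
side home flange box (array([314.9, 205.9]), array([347. , 223.1])) bail [331.5 196.6]
top home flange box (array([3
[... 1688 characters left out ...]
1, 99]] [[107, 95], [219, 194], [252, 235], [249, 233], [246, 229], [248, 230], [247, 231], [247, 234]]
238 [[249, 232], [247, 233], [247, 237], [248, 239], [249, 238], [196, 168], [168, 139], [167, 138]] [[160, 134], [165, 137], [161, 134], [170, 143], [166, 139], [182, 150], [250, 235], [250, 238]]
196 [158, 159, 156, 148, 138, 135, 139, 137, 125, 100] [135, 145, 148, 149, 151, 145, 128, 105, 90, 93]
200 [158, 153, 137, 120, 122, 138, 144, 134, 110, 100] [73, 72, 70, 72, 80, 90, 102, 117, 126, 129]
204 [151, 132, 113, 106, 112, 130, 146, 150, 138, 115] [61, 75, 94, 108, 120, 133, 139, 138, 128, 117]
[158 158 157 158 157 155 151 150 141 115] [ 96  97 111 118 114 102  87  72  63  67  75  82]
```

Run:
```python
from fit0 import *
S=snapshot('side');im=S['img'].astype(float)
obs=[]
for u in range(319,345,2):
    col=im[208:232,u];d=col[:,0]-col[:,1]  # bronze R-G large, green ~0
    k=[i for i in range(len(d)-1) if d[i]>=22 and d[i+1]<22]
    k=[i for i in k if i+208>214]
    if k:
        i=k[-1];obs.append((u,208+i+(d[i]-22)/(d[i]-d[i+1])))
obs=np.array(obs)
th=np.linspace(0,2*np.pi,720)
def low(q):
    x,y,z,a,b=q
    P=np.array([58*np.cos(th),58*np.sin(th),0*th]).T
    P=Ro.from_rotvec([a,b,0]).apply(P)+[x,y,z]
    uv=np.array([proj(S,p) for p in P])
    return np.array([uv[np.abs(uv[:,0]-u)<0.6][:,1].max() for u in obs[:,0]])
for n,q in [("home",(490,-235.5,90,0,0)),("+5mm",(490,-235.5,95,0,0)),("tilt b -3deg",(490,-235.5,90,0,-.05)),("tilt a",(490,-235.5,90,.05,0))]:
    print(n,(obs[:,1]-low(q)).round(1))
G=lambda u,v:im[v,u].mean()
print('     ',*range(316,352))
for v in range(188,210): print(v,' '.join('%3d'%x for x in im[v,316:352].mean(1)))
B=np.array([490,-235.5,10.]);r=rot([0,0,-8.3])
for n,t in(("0",0),("-3",-3),("+3",3)): print(n,[proj(S,B+r.apply(Ro.from_euler('y',t,degrees=True).apply(np.array(p)-[0,0,80])+[0,0,80])).round(1).tolist() for p in((0,34,155),(0,-34,155),(0,51,85),(0,-51,85),(-94,0,149))])
```

```text
home [-1.1 -1.  -0.9 -0.6 -0.6 -0.5 -0.4 -0.4 -0.3 -0.4 -0.4 -0.3 -0.3]
+5mm [0.2 0.2 0.4 0.6 0.6 0.7 0.8 0.8 0.9 0.8 0.8 0.9 0.9]
tilt b -3deg [-0.7 -0.7 -0.8 -0.6 -0.7 -0.7 -0.6 -0.7 -0.7 -0.8 -0.9 -0.8 -0.9]
tilt a [-0.4 -0.3 -0.1  0.1  0.1  0.2  0.3  0.3  0.3  0.2  0.1  0.2  0.1]
      316 317 318 319 320 321 322 323 324 325 326 327 328 329 330 331 332 333 334 335 336 337 338 339 340 341 342 343 344 345 346 347 348 349 350 351
188 216 214 211 212 210 210 207 212 215 214 184  85  74  98 104 101 101 100 100  96 103 101 100  90  76  72  71  70  67  71  72  87  95 101 106 101
189 215 215 213 213 208 209 213 211 214 216 191  82  63  83  97 104 102 101  99  99  97  99  99 100  96 101  97  98 100  99 100 100 101  98 100 101
190 213 215 211 210 209 209 212 214 214 219 218 105  56  59  74  89  99 103  98 103  98  99 100 104 100 101 102 101 103 101 102  98 104 100 104 100
191 213 213 209 210 209 211 214 218 216 217 217 152  76  56  66  64  72  69  89  99 102  98 102 101 102 102 105 104 101 101 101  97 101 100  94 101
192 213 213 211 208 209 213 214 217 217 215 214 205 150  84  63  64  61  
[... 2141 characters left out ...]
7 104
207 215 217 217 221 220 220 218 196 190 170 135  86  80 144 151 148 152 152 154 151 112  67  98 204 219 214 216 216 216 217 217 219 215 171 100  80
208 217 219 223 222 194 189 163 153 154 145 102  82  81 123 116 112 118 125 127 132 126  85  92 152 167 173 197 216 217 215 218 214 169 100  73  75
209 219 221 219 195 160 156 147 130 132  95  76  81  75  92 101  99  97 103  90  92  88  84 109 136 147 153 156 175 199 218 217 169  99  74  74  75
0 [[327.5, 200.7], [335.4, 192.7], [325.0, 220.1], [336.7, 207.6], [356.0, 204.0]]
-3 [[328.5, 200.9], [336.4, 192.9], [325.1, 220.1], [336.8, 207.6], [356.9, 205.5]]
+3 [[326.5, 200.4], [334.4, 192.5], [324.9, 220.1], [336.6, 207.5], [355.1, 202.6]]
```

The basket matches the home prediction: bail corner at (328.3,200.8) against (327.5,200.7) predicted, legs upright, and the cup has not moved. The gripper is clear, so I'm handing in.

```bash
python3 -c "
from bench import order
print(order.hand_in())"
```

```text
the job is handed in; nothing more can be done
None
```

The bronze basket hung still on the hook for over 2 s and then went into the green cup. The last measurements put it upright with its flange on the rim and the gripper clear. I handed the job in at about 44 s, and the hand-in returned no verdict.

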